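# Stand the fallen thimble bottles back in the display lane

## Robot

A 6-joint arm with a two-finger parallel gripper is mounted at the origin on the work surface. World frame = base frame: x ahead of the robot, y to its left, z up, the work surface at z = 0. Lengths are in m, angles in degrees, forces in N, time in s.
With the tool pointing down it reaches from about 0.3 to 0.85 m from the base axis. Payload 5.4 kg.
Tool frame: the origin (TCP) lies at the very end of the fingers, on their centre line; the grasp point (between the pads) lies 19 mm behind it; z points along the fingers, y is the line along which they close (so a half turn about z gives the same grasp; the last joint's range is limited). The gripper opens to 85 mm and grips with 20 to 120 N. Pads are 22 mm wide; open, the fingers measure 114 mm over their backs; the gripper's body (76 mm by 85 mm) begins 54 mm behind the grasp point. The pads swing forward as they close: fully open they stand 13 mm farther back than shut.
Start: joints at [-79.36, 9.076, 91.501, -0, 79.423, -12.038], TCP at [0.222, -0.531, 0.231] pointing down, gripper open.
Joint ranges: [-166.64, 166.64], [-54.1, 131.32], [10.49, 154.53], [-73.88, 253.88], [9.74, 151.15], [-171.62, 171.62]. Speed limits (degrees/s): [147.25, 147.25, 180, 180, 180, 180].

## Interface

Orientations are given as a 3x3 rotation matrix whose columns are the frame's x, y, z axes.
In Python, from workcell import * gives the robot as it stands.
- The arm moves only by the shell command python3 -m crank 'ROWS'. ROWS is JSON, a list of rows, each an object with "offset": the shift along the tool's x, y, z normalised to -1 to 1, where 1 is 0.05 m, a list of three; "delta_rot": the turn, a rotation vector about the tool's x, y, z normalised to -1 to 1, where 1 is 0.1 rad, a list of three; "jaw": the closure, from -1 (fully open) to 1 (shut). In form: [{"offset": [x, y, z], "delta_rot": [rx, ry, rz], "jaw": jaw}, ...]. A call has 1 to 8 rows; each row shifts and turns the commanded pose from where the row before left it, along the tool's axes as they then stand; what a row does not reach is not made up. A row lasts 1/8 s, in which the tool goes at most 62.5 mm and 10.7 degrees, less where a joint would pass 70% of its speed; a pose out of reach is approached as far as the arm can. A call with a number of a shift or a turn outside -1 to 1 is refused whole. A call with a gripper value outside its range is refused whole. The fingers move at their own pace and stop on an object; the grip force is fixed at half the most. Time passes only in rows, so rows that do not move let the fingers close. It gives the time, the measured TCP pose, the force, the opening and the grip force at its end, in the units of the state.
- get_obs(): the state, without advancing time (a new reading comes with each control period).
- get_image(name): name is "scene" or "top"; returns a dict with "pixels" (420x560x3 uint8, blue, green, red), "camera_matrix" (3x3 intrinsics, pixels), "eye" and "attitude" of the camera in the world. Camera axes: x right, y down, z forward; pixel columns grow to the right and rows downward; lengths in m; the calibration is good to about 2 mm. A picture is of the moment at which its call begins. There is no depth.
- sign_off(): hands the job in; it is judged then, once.
The state is a dict: "clock": time; "q": joint angles; "qvel": joint speeds; "effort": joint torques, N m; "position": TCP position; "tcp_rot": TCP orientation; "wrist_force": force on the tool from outside, world axes, zero at the start; "ft_torque": the same for the moment, N m; "finger_gap": opening from 0.0 (shut) to 1.0 (fully open); "gripper_force": force on a finger pad.
Only numpy, scipy, OpenCV 4.12 (cv2) and the standard library are available. Lean on these libraries where they do the work, as an engineer would, in place of code of your own. Each camera call takes 0.05 s, during which the arm holds its last target. There are 200 camera calls.

## Task

Two thimble-capped bottles have been knocked off the lit riser and lie in front of it. Stand each one upright, cap up, back in the lane between the guide rails, centred on the inlaid disc of its own colour (mint green bottle on the mint disc, titanium bottle on the dark grey disc). Set them down rather than drop them, and leave the neighbours in the lane and everything else on the table where they are.

Things in the scene. Friction and masses are not known exactly. Their poses are not given: they have to be found in the camera images.
- mint_bottle: Mint green glass square bottle, fallen on its side on the table: flat-sided body 44 x 44 x 92 mm, then a steel collar (28 mm wide, 6 mm high) and a thimble-shaped cap 22 mm wide; 114 mm long in all, about 0.25 kg. Origin on its axis at half its whole length (body spans z -57 to +35 mm, cap top +57). z points from underside to cap, x and y square to its flat sides.
- titanium_bottle: Dark grey titanium square bottle, fallen on its side on the table: flat-sided body 44 x 44 x 92 mm, then a black collar (28 mm wide, 6 mm high) and a thimble-shaped cap 22 mm wide; 114 mm long in all, about 0.25 kg. Origin on its axis at half its whole length (body spans z -57 to +35 mm, cap top +57). z points from underside to cap, x and y square to its flat sides.
- mint_bottle_base (a point): Centre of the mint bottle's underside; axes as the bottle's.
- titanium_bottle_base (a point): Centre of the titanium bottle's underside; axes as the bottle's.
- place_mint: A thin flat mint green disc, 62 mm across, inlaid in the lane's floor on the riser: the bottle of that colour stands here. Origin at its centre, on the lane's floor (20 mm above the table); does not move, axes as the riser's.
- place_titanium: A thin flat dark grey disc, 62 mm across, inlaid in the lane's floor on the riser: the bottle of that colour stands here. Origin at its centre, on the lane's floor (20 mm above the table); does not move, axes as the riser's.
- riser: Fixed white lit acrylic slab 150 (x) x 540 (y) x 20 mm high. Centred along its y runs the lane: a flat floor 76 mm wide between two clear rails 8 mm thick, 12 mm above the floor. Five places 104 mm apart along y (-208 to 208 mm). A small chrome button stands outside the lane on the robot's side. Origin: centre of its underside, on the table; z up.
- bead_jar: White ceramic bead jar with a knobbed lid (one piece), 52 mm across, 85 mm high. Stands in the lane; origin at the centre of its underside, z up.
- amber_jar: Amber glass jar with a black cap, 48 mm across, 85 mm high. Stands in the lane; origin at the centre of its underside, z up.
- blue_tin: Blue round tin, 50 mm across, 75 mm high. Stands in the lane; origin at the centre of its underside, z up.
- gauge: Stainless steel sewing gauge bar, 150 x 22 x 4 mm with a blue slider, lying flat on the table to the right; origin at the centre of its underside, x along it.
- loose_thimble_mint: Mint glass thimble, 21 mm across, 25 mm high, standing on the table beyond the riser; origin at the centre of its underside.
- loose_thimble_titanium: Titanium thimble, 21 mm across, 25 mm high, standing on the table beyond the riser; origin at the centre of its underside.
- big_jar: Large white ceramic jar with lid (one piece), 98 mm across, 131 mm high, standing on the table to the left; origin at the centre of its underside.
There are look-alikes about, which are no part of the job. What is shaped like the mint_bottle but yellow is not meant. Leave any red look-alike of the blue_tin alone.

How it is judged:
By the outcome, as a careful person would: the job done as asked, in the order asked, and still so for the second after the job is handed in, with the robot touching nothing.
It also fails if it takes over 66 s, if anything falls off the work surface, if the arm or the gripper's body presses on something with over 40 N, if the wrist force passes 120 N, or if a joint passes its speed limit or range.

## Working session

There is one attempt and no reset: what is moved stays moved. The work goes in short steps, Python scripts to look and compute and a shell command to move; the robot and the scene stay as the last step left them, time stands still between calls to the robot, and variables do not carry over. Pictures are saved under pics/ and viewed, at most 10 in all, crops included, and the job is handed in when it is done.

```bash
mkdir -p pics; ls
python3 - <<'E'
from workcell import *
import cv2,numpy as np
for n in("scene","top"):
    d=get_image(n); cv2.imwrite(f"pics/{n}0.png",d["pixels"]); np.savez(f"pics/{n}0.npz",**{k:np.array(v) for k,v in d.items()})
    print(n,np.array(d["camera_matrix"]).round(1).tolist(),np.array(d["eye"]).round(3),np.array(d["attitude"]).round(3).tolist())
o=get_obs();print(o)
E
```

```text
pics
scene [[428.5, 0.0, 278.2], [0.0, 428.5, 207.1], [0.0, 0.0, 1.0]] [ 1.652 -0.442  0.84 ] [[0.401, 0.51, -0.761], [0.916, -0.235, 0.326], [-0.012, -0.827, -0.561]]
top [[393.3, 0.0, 286.5], [0.0, 393.3, 213.4], [0.0, 0.0, 1.0]] [0.537 0.02  1.183] [[0.004, -0.998, 0.061], [-1.0, -0.005, -0.01], [0.01, -0.061, -0.998]]
{'clock': 0.1, 'q': array([-7.93614416e+01,  9.10942749e+00,  9.15669283e+01,  1.63871097e-03,
        7.94225159e+01, -1.20382235e+01]), 'qvel': array([-0.02867897, -0.08274424, -0.14870493,  0.02216866,  0.03133173,
        0.10974163]), 'effort': array([-3.68677847e-04, -3.96985960e+01, -3.32340431e+01, -1.85852564e-04,
        4.10975757e-03,  8.41505425e-06]), 'position': array([ 0.22156221, -0.53000259,  0.23039433]), 'tcp_rot': array([[ 9.22696485e-01,  3.85527057e-01, -2.90942526e-04],
       [ 3.85526972e-01, -9.22694998e-01,  1.70116332e-03],
       [ 3.87393273e-04, -1.68182360e-03, -9.99998511e-01]]), 'wrist_force': array([-0.34964107,  0.1786149 ,  0.03587007]), 'ft_torque': array([ 0.00869967, -0.01012062, -0.01049508]), 'gripper_force': 0.0, 'finger_gap': 0.9973223938059459}
```

View pics/scene0.png

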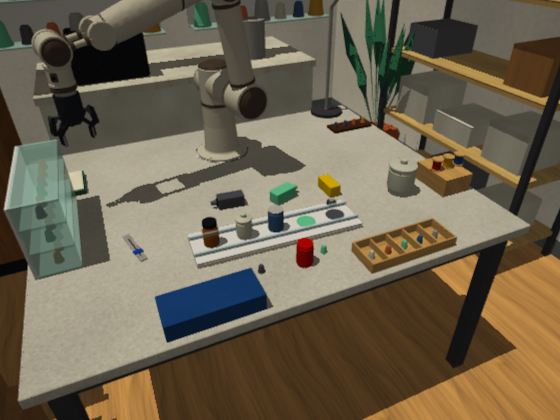

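View pics/top0.png

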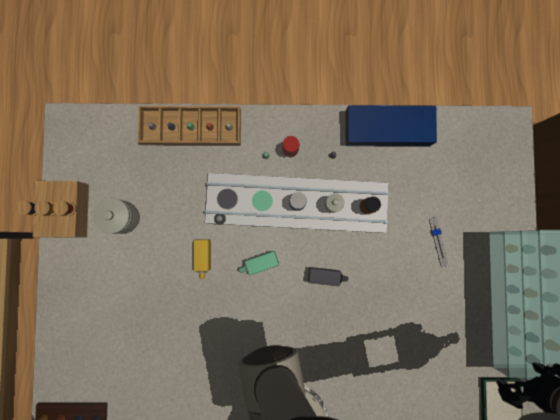

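The top view shows the mint bottle around (262,263) with its cap at (241,270), and the titanium bottle at (325,277) with its cap at (346,279). A yellow decoy lies at (202,255), with the titanium disc at (228,199), the mint disc at (262,201) and the chrome button at (220,218). The mint bottle candidates are the green one at (262,263) and the yellow one at (202,255). The green one fits, because yellow is excluded. The red tin at (291,146) isn't involved.

```bash
cat > h.py <<'E'
from workcell import *
import cv2,numpy as np
from scipy.spatial.transform import Rotation as Ro
def ray(d,px,z):
    K,e,A=[np.array(d[k]) for k in("camera_matrix","eye","attitude")]
    r=A@np.linalg.solve(K,[px[0],px[1],1]); return e+r*(z-e[2])/r[2]
def unit(v): return np.array(v)/np.linalg.norm(v)
def plan(R1,p1,n):
    "constant row (offset, delta_rot) taking the tool from the measured pose to R1,p1 in n rows"
    o=get_obs();R0,p0=np.array(o["tcp_rot"]),np.array(o["position"])
    w=Ro.from_matrix(R0.T@R1).as_rotvec()/n
    S=sum(R0@Ro.from_rotvec(k*w).as_matrix() for k in range(n))
    d=np.linalg.solve(S,np.array(p1)-p0)
    print("n",n,"offset",(d/.05).round(3),"rot",(w/.1).round(3))
def st():
    o=get_obs();print(round(o["clock"],2),"p",o["position"].round(4),"q",o["q"].round(1),"F",o["wrist_force"].round(1),"gap",round(o["finger_gap"],3),round(o["gripper_force"],1));print(o["tcp_rot"].round(3).tolist())
E
python3 - <<'E'
from h import *
d=dict(np.load("pics/top0.npz")); im=d["pixels"]; hsv=cv2.cvtColor(im,cv2.COLOR_BGR2HSV)
def big(m,box):
    k=np.zeros_like(m);x0,y0,x1,y1=box;k[y0:y1,x0:x1]=m[y0:y1,x0:x1]
    c=max(cv2.findContours(k,cv2.RETR_EXTERNAL,cv2.CHAIN_APPROX_NONE)[0],key=cv2.contourArea);return c
gm=cv2.inRange(hsv,(60,70,40),(95,255,255)); dk=cv2.inRange(hsv,(0,0,0),(180,255,80))
out=im.copy()
for n,m,b in(("mint",gm,(232,240,290,290)),("tit",dk,(295,255,360,300))):
    c=big(m,b);cv2.drawContours(out,[c],-1,(0,0,255),1); body=cv2.morphologyEx(cv2.drawContours(np.zeros_like(m),[c],-1,255,-1),cv2.MORPH_OPEN,np.ones((9,9)))
    cb=big(body,b); r=cv2.minAreaRect(cb); P=cv2.boxPoints(r)
    print(n,"area",cv2.contourArea(c),"body",r)
    W=np.array([ray(d,p,.044)for p in P]);print(W.round(4)[:,:2].tolist(),"sides",np.linalg.norm(W-np.roll(W,1,0),axis=1).round(3))
    rw=cv2.minAreaRect(c);W=np.array([ray(d,p,.03)for p in cv2.boxPoints(rw)]);print(" whole",rw,W.round(4)[:,:2].tolist(),np.linalg.norm(W-np.roll(W,1,0),axis=1).round(3))
for n,m,b in(("dm",gm,(245,185,280,218)),("dt",dk,(212,183,245,212))):
    c=big(m,b);e=cv2.fitEllipse(c);print(n,e,ray(d,e[0],.02).round(4))
wh=cv2.inRange(hsv,(0,0,150),(180,60,255));c=big(wh,(195,165,400,240));r=cv2.minAreaRect(c);W=np.array([ray(d,p,.02)for p in cv2.boxPoints(r)]);print("riser",W.round(4)[:,:2].tolist(),np.linalg.norm(W-np.roll(W,1,0),axis=1).round(3))
crop=out[160:300,190:370];cv2.imwrite("pics/crop1.png",cv2.resize(crop,None,fx=4,fy=4,interpolation=cv2.INTER_CUBIC))
E
```

```text
mint area 411.5 body ((261.2000427246094, 262.6000061035156), (14.546476364135742, 30.990318298339844), 71.56504821777344)
[[0.4703, 0.1301], [0.4988, 0.0456], [0.4592, 0.0322], [0.431, 0.1165]] sides [0.042 0.089 0.042 0.089]
 whole ((261.20001220703125, 262.5999755859375), (14.546477317810059, 30.990318298339844), 71.56504821777344) [[0.4695, 0.1314], [0.4983, 0.046], [0.4583, 0.0323], [0.4297, 0.1176]] [0.042 0.09  0.042 0.09 ]
tit area 530.0 body ((322.57928466796875, 275.78656005859375), (36.00068283081055, 15.349984169006348), 6.340191841125488)
[[0.4114, -0.0418], [0.455, -0.0466], [0.4439, -0.1497], [0.4004, -0.1447]] sides [0.103 0.044 0.104 0.044]
 whole ((325.7073669433594, 276.1341247558594), (42.95786666870117, 15.349984169006348), 6.340191841125488) [[0.41, -0.0416], [0.4541, -0.0464], [0.4407, -0.1711], [0.3966, -0.1659]] [0.125 0.044 0.125 0.044]
dm ((261.84979248046875, 200.2738800048828), (18.344249725341797, 18.468820571899414), 106.24698638916016) [0.6472 0.0819 0.02  ]
dt ((226.75650024414062, 198.5020294189453), (17.49530601501465, 17.63863754272461), 93.64456939697266) [0.6519 0.186  0.02  ]
riser [[0.5413, 0.2506], [0.6923, 0.2448], [0.6636, -0.3333], [0.5122, -0.3229]] [0.574 0.151 0.579 0.152]
```

View pics/crop1.png

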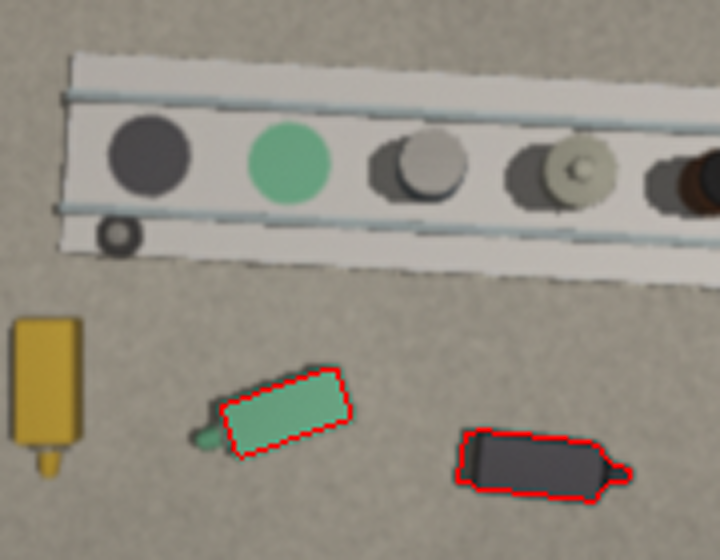

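```bash
python3 -m crank '[{"offset":[0.25,-0.6,0],"delta_rot":[0,0,0],"jaw":-1},{"offset":[0.25,-0.6,0],"delta_rot":[0,0,0],"jaw":-1},{"offset":[0.25,-0.6,0],"delta_rot":[0,0,0],"jaw":-1},{"offset":[0.25,-0.6,0],"delta_rot":[0,0,0],"jaw":-1},{"offset":[0.25,-0.6,0],"delta_rot":[0,0,0],"jaw":-1},{"offset":[0.25,-0.6,0],"delta_rot":[0,0,0],"jaw":-1},{"offset":[0.25,-0.6,0],"delta_rot":[0,0,0],"jaw":-1},{"offset":[0.25,-0.6,0],"delta_rot":[0,0,0],"jaw":-1}]'
cat >> h.py <<'E'
RX=unit([.999,-.046,0]); UP=np.array([0,0,1.]); T=np.radians(30)
def grasp_R(c,s):   # s=+1: tool x along cap direction (mint), -1: against it
    z=-np.cos(T)*UP-np.sin(T)*c; y=s*np.cross(-UP,c); return np.array([np.cross(y,z),y,z]).T
def place_R(s):
    z=np.cos(T)*RX-np.sin(T)*UP; y=-s*np.cross(UP,RX); return np.array([np.cross(y,z),y,z]).T
CM=unit([-.320,.948,0]); GM=np.array([.4648,.0811,.025])+.005*CM
DM=np.array([.6472,.0819,.02]); DT=np.array([.6519,.186,.02])
E
python3 - <<'E'
from h import *
st();R=grasp_R(CM,1);plan(R,GM+.019*R[:,2]+[0,0,.12],14)
d=dict(np.load("pics/top0.npz"));print("tit body centre",ray(d,(324,276.4),.044))
E
```

```text
clock: 1.1
position: [0.2213, -0.2692, 0.2309]
tcp_rot: [[0.923, 0.385, -0.0], [0.385, -0.923, 0.001], [0.0, -0.001, -1.0]]
wrist_force: [0.3, -0.2, 0.4]
finger_gap: 1.001
gripper_force: 0.0
1.1 p [ 0.2213 -0.2692  0.2309] q [-70.7 -28.5 124.4   0.   84.2  -3.4] F [ 0.3 -0.2  0.4] gap 1.001 0.0
[[0.923, 0.385, -0.0], [0.385, -0.923, 0.001], [0.0, -0.001, -1.0]]
n 14 offset [ 0.683  0.069 -0.011] rot [-0.28  -0.301 -1.045]
tit body centre [ 0.42591289 -0.09976433  0.044     ]
```

```bash
python3 -m crank '[{"offset":[0.6,0.06,-0.01],"delta_rot":[-0.25,-0.26,-0.91],"jaw":-1},{"offset":[0.6,0.06,-0.01],"delta_rot":[-0.25,-0.26,-0.91],"jaw":-1},{"offset":[0.6,0.06,-0.01],"delta_rot":[-0.25,-0.26,-0.91],"jaw":-1},{"offset":[0.6,0.06,-0.01],"delta_rot":[-0.25,-0.26,-0.91],"jaw":-1},{"offset":[0.6,0.06,-0.01],"delta_rot":[-0.25,-0.26,-0.91],"jaw":-1},{"offset":[0.6,0.06,-0.01],"delta_rot":[-0.25,-0.26,-0.91],"jaw":-1},{"offset":[0.6,0.06,-0.01],"delta_rot":[-0.25,-0.26,-0.91],"jaw":-1},{"offset":[0.6,0.06,-0.01],"delta_rot":[-0.25,-0.26,-0.91],"jaw":-1}]' >/dev/null
python3 -m crank '[{"offset":[0.6,0.06,-0.01],"delta_rot":[-0.25,-0.26,-0.91],"jaw":-1},{"offset":[0.6,0.06,-0.01],"delta_rot":[-0.25,-0.26,-0.91],"jaw":-1},{"offset":[0.6,0.06,-0.01],"delta_rot":[-0.25,-0.26,-0.91],"jaw":-1},{"offset":[0.6,0.06,-0.01],"delta_rot":[-0.25,-0.26,-0.91],"jaw":-1},{"offset":[0.6,0.06,-0.01],"delta_rot":[-0.25,-0.26,-0.91],"jaw":-1},{"offset":[0.6,0.06,-0.01],"delta_rot":[-0.25,-0.26,-0.91],"jaw":-1},{"offset":[0.6,0.06,-0.01],"delta_rot":[-0.25,-0.26,-0.91],"jaw":-1},{"offset":[0.6,0.06,-0.01],"delta_rot":[-0.25,-0.26,-0.91],"jaw":-1}]' >/dev/null
python3 - <<'E'
from h import *
st();R=grasp_R(CM,1);p=GM+.019*R[:,2];print(R.round(3).tolist(),p);plan(R,p+[0,0,.12],3);plan(R,p,8)
E
```

```text
3.1 p [0.4659 0.079  0.1271] q [ 13.6   3.6 115.2 -34.3  62.5  11.7] F [ 0.5 -0.   0.1] gap 0.994 0.0
[[-0.271, 0.948, 0.167], [0.821, 0.318, -0.474], [-0.503, 0.009, -0.865]]
[[-0.277, 0.947, 0.16], [0.821, 0.32, -0.474], [-0.5, -0.0, -0.866]] [0.46623921 0.07683635 0.00854552]
n 3 offset [-0.017 -0.003 -0.001] rot [ 0.023  0.01  -0.019]
n 8 offset [ 0.144 -0.002  0.259] rot [ 0.008  0.004 -0.007]
```

```bash
python3 -m crank '[{"offset":[0.144,-0.002,0.259],"delta_rot":[0.008,0.004,-0.007],"jaw":-1},{"offset":[0.144,-0.002,0.259],"delta_rot":[0.008,0.004,-0.007],"jaw":-1},{"offset":[0.144,-0.002,0.259],"delta_rot":[0.008,0.004,-0.007],"jaw":-1},{"offset":[0.144,-0.002,0.259],"delta_rot":[0.008,0.004,-0.007],"jaw":-1},{"offset":[0.144,-0.002,0.259],"delta_rot":[0.008,0.004,-0.007],"jaw":-1},{"offset":[0.144,-0.002,0.259],"delta_rot":[0.008,0.004,-0.007],"jaw":-1},{"offset":[0.144,-0.002,0.259],"delta_rot":[0.008,0.004,-0.007],"jaw":-1},{"offset":[0.144,-0.002,0.259],"delta_rot":[0.008,0.004,-0.007],"jaw":-1}]'
python3 -m crank '[{"offset":[0,0,0],"delta_rot":[0,0,0],"jaw":-1},{"offset":[0,0,0],"delta_rot":[0,0,0],"jaw":1},{"offset":[0,0,0],"delta_rot":[0,0,0],"jaw":1},{"offset":[0,0,0],"delta_rot":[0,0,0],"jaw":1},{"offset":[0,0,0],"delta_rot":[0,0,0],"jaw":1},{"offset":[0,0,0],"delta_rot":[0,0,0],"jaw":1}]'
```

```text
clock: 4.1
position: [0.4667, 0.0761, 0.0082]
tcp_rot: [[-0.274, 0.948, 0.159], [0.822, 0.317, -0.473], [-0.499, 0.001, -0.867]]
wrist_force: [-0.1, -0.2, -0.6]
finger_gap: 1.006
gripper_force: 0.0
clock: 4.85
position: [0.4675, 0.0764, 0.0101]
tcp_rot: [[-0.273, 0.948, 0.161], [0.822, 0.317, -0.473], [-0.499, 0.003, -0.866]]
wrist_force: [0.2, 2.5, 6.5]
finger_gap: 0.505
gripper_force: 61.8
```

```bash
cat >> h.py <<'E'
RgM=np.array([[-0.273,0.948,0.161],[0.822,0.317,-0.473],[-0.499,0.003,-0.866]]);RgM=Ro.from_matrix(RgM).as_matrix()
bM=RgM.T@(np.array([.4648,.0811,.022])-.046*CM-[.4675,.0764,.0101]); bM[1]=0
def place_p(R,b,D,up): return D-R@b+[0,0,up]
E
python3 - <<'E'
from h import *
print(bM, "lift tool:",RgM.T@[0,0,.1]/.05/6)
R=place_R(1);print(R.round(3).tolist(),place_p(R,bM,DM,.06))
print("cap dir after",R@RgM.T@CM)
o=get_obs();o2=dict(o);o2["position"]=o["position"]+[0,0,.1]
import h;h.get_obs=lambda:o2;plan(R,place_p(R,bM,DM,.06),16);plan(R,place_p(R,bM,DM,.06),24)
E
```

```text
[-0.04119289  0.          0.01000976] lift tool: [-0.1664892   0.00103601 -0.28877567]
[[0.499, -0.046, 0.865], [-0.023, -0.999, -0.04], [0.866, 0.0, -0.5]] [0.65911512 0.08135136 0.12067897]
cap dir after [7.37316966e-04 2.90883082e-03 9.99995498e-01]
n 16 offset [0.158 0.218 0.09 ] rot [-0.336  0.63   1.259]
n 24 offset [0.108 0.143 0.062] rot [-0.224  0.42   0.84 ]
```

```bash
python3 -m crank '[{"offset":[-0.17,0,-0.29],"delta_rot":[0,0,0],"jaw":1},{"offset":[-0.17,0,-0.29],"delta_rot":[0,0,0],"jaw":1},{"offset":[-0.17,0,-0.29],"delta_rot":[0,0,0],"jaw":1},{"offset":[-0.17,0,-0.29],"delta_rot":[0,0,0],"jaw":1},{"offset":[-0.17,0,-0.29],"delta_rot":[0,0,0],"jaw":1},{"offset":[-0.17,0,-0.29],"delta_rot":[0,0,0],"jaw":1}]'
python3 -m crank '[{"offset":[0.108,0.143,0.062],"delta_rot":[-0.224,0.42,0.84],"jaw":1},{"offset":[0.108,0.143,0.062],"delta_rot":[-0.224,0.42,0.84],"jaw":1},{"offset":[0.108,0.143,0.062],"delta_rot":[-0.224,0.42,0.84],"jaw":1},{"offset":[0.108,0.143,0.062],"delta_rot":[-0.224,0.42,0.84],"jaw":1},{"offset":[0.108,0.143,0.062],"delta_rot":[-0.224,0.42,0.84],"jaw":1},{"offset":[0.108,0.143,0.062],"delta_rot":[-0.224,0.42,0.84],"jaw":1},{"offset":[0.108,0.143,0.062],"delta_rot":[-0.224,0.42,0.84],"jaw":1},{"offset":[0.108,0.143,0.062],"delta_rot":[-0.224,0.42,0.84],"jaw":1}]'
python3 - <<'E'
from h import *
st();R=place_R(1);plan(R,place_p(R,bM,DM,.06),16)
E
```

```text
clock: 5.6
position: [0.4667, 0.0753, 0.1112]
tcp_rot: [[-0.274, 0.948, 0.159], [0.822, 0.317, -0.473], [-0.499, 0.001, -0.867]]
wrist_force: [1.1, 0.4, -2.4]
finger_gap: 0.511
gripper_force: 61.5
clock: 6.6
position: [0.5264, 0.1115, 0.0844]
tcp_rot: [[0.292, 0.895, 0.337], [0.955, -0.255, -0.152], [-0.05, 0.366, -0.929]]
wrist_force: [-0.5, 0.8, -2.8]
finger_gap: 0.508
gripper_force: 61.5
6.6 p [0.5264 0.1115 0.0844] q [  5.1   3.1 118.9 -16.3  40.1  32.4] F [-0.5  0.8 -2.8] gap 0.508 61.5
[[0.292, 0.895, 0.337], [0.955, -0.255, -0.152], [-0.05, 0.366, -0.929]]
n 16 offset [0.11  0.142 0.063] rot [-0.224  0.421  0.838]
```

```bash
python3 -m crank '[{"offset":[-0.01,0.07,-0.19],"delta_rot":[0,0,0],"jaw":1},{"offset":[-0.01,0.07,-0.19],"delta_rot":[0,0,0],"jaw":1},{"offset":[-0.01,0.07,-0.19],"delta_rot":[0,0,0],"jaw":1},{"offset":[-0.01,0.07,-0.19],"delta_rot":[0,0,0],"jaw":1},{"offset":[-0.01,0.07,-0.19],"delta_rot":[0,0,0],"jaw":1},{"offset":[-0.01,0.07,-0.19],"delta_rot":[0,0,0],"jaw":1}]' >/dev/null
python3 - <<'E'
from h import *
st();R=place_R(1);plan(R,place_p(R,bM,DM,.06),16)
E
```

```text
7.35 p [0.525  0.1121 0.1454] q [  5.2  -3.  116.9 -14.2  47.9  29.4] F [ 0.4 -0.1 -2.9] gap 0.508 61.5
[[0.291, 0.896, 0.336], [0.955, -0.253, -0.153], [-0.052, 0.366, -0.929]]
n 16 offset [0.071 0.109 0.126] rot [-0.225  0.422  0.839]
```

```bash
python3 -m crank '[{"offset":[0.07,0.11,0.126],"delta_rot":[-0.225,0.42,0.84],"jaw":1},{"offset":[0.07,0.11,0.126],"delta_rot":[-0.225,0.42,0.84],"jaw":1},{"offset":[0.07,0.11,0.126],"delta_rot":[-0.225,0.42,0.84],"jaw":1},{"offset":[0.07,0.11,0.126],"delta_rot":[-0.225,0.42,0.84],"jaw":1},{"offset":[0.07,0.11,0.126],"delta_rot":[-0.225,0.42,0.84],"jaw":1},{"offset":[0.07,0.11,0.126],"delta_rot":[-0.225,0.42,0.84],"jaw":1},{"offset":[0.07,0.11,0.126],"delta_rot":[-0.225,0.42,0.84],"jaw":1},{"offset":[0.07,0.11,0.126],"delta_rot":[-0.225,0.42,0.84],"jaw":1}]'
python3 - <<'E'
from h import *
st();R=place_R(1);plan(R,place_p(R,bM,DM,.06),8)
E
```

```text
clock: 8.35
position: [0.5939, 0.1103, 0.1237]
tcp_rot: [[0.61, 0.485, 0.627], [0.606, -0.795, 0.025], [0.511, 0.365, -0.779]]
wrist_force: [-0.5, 0.3, -2.5]
finger_gap: 0.506
gripper_force: 61.6
8.35 p [0.5939 0.1103 0.1237] q [ -2.5  -1.8 124.7   9.4  18.6  41.9] F [-0.5  0.3 -2.5] gap 0.506 61.6
[[0.61, 0.485, 0.627], [0.606, -0.795, 0.025], [0.511, 0.365, -0.779]]
n 8 offset [0.073 0.108 0.125] rot [-0.223  0.422  0.836]
```

```bash
cat > kin.py <<'E'
from h import *
from scipy.optimize import least_squares
D=[([-79.36,9.11,91.57,0,79.42,-12.04],[.2216,-.5300,.2304]),([-70.7,-28.5,124.4,0,84.2,-3.4],[.2213,-.2692,.2309]),([13.6,3.6,115.2,-34.3,62.5,11.7],[.4659,.079,.1271]),
([5.1,3.1,118.9,-16.3,40.1,32.4],[.5264,.1115,.0844]),([5.2,-3,116.9,-14.2,47.9,29.4],[.525,.1121,.1454]),([-2.5,-1.8,124.7,9.4,18.6,41.9],[.5939,.1103,.1237])]
def rot(a,t): return Ro.from_euler(a,t,degrees=True).as_matrix()
def frames(q,s):
    A=rot('z',q[0]);B=A@rot('y',q[1]);C=B@rot('y',q[2]);E=C@rot('z',s*q[3]);F=E@rot('y',q[4]);return A,B,C,F@rot('z',s*q[5]+90)
def M(q,s):
    A,B,C,F=frames(q,s);return np.c_[A[:,2],A[:,0],A[:,1],B[:,2],C[:,2],C[:,0],F[:,2]]
def fit(s):
    L=np.linalg.lstsq(np.vstack([M(q,s) for q,_ in D]),np.hstack([p for _,p in D]),rcond=None);r=np.vstack([M(q,s) for q,_ in D])@L[0]-np.hstack([p for _,p in D]);return np.abs(r).max(),L[0]
S=min((1,-1),key=lambda s:fit(s)[0]);L=fit(S)[1]
lo=np.array([-166.64,-54.1,10.49,-73.88,9.74,-171.62]);hi=np.array([166.64,131.32,154.53,253.88,151.15,171.62])
def ik(R,p,q0):
    f=lambda q:np.r_[(M(q,S)@L-p)*10,Ro.from_matrix(frames(q,S)[3].T@R).as_rotvec()]
    return min((least_squares(f,np.clip(g,lo+.5,hi-.5),bounds=(lo,hi),x_scale=30) for g in (q0,q0+np.array([0,0,0,60,20,-60]),q0+np.array([0,0,0,-50,20,60]))),key=lambda r:r.cost)
E
python3 - <<'E'
from kin import *
print(S,fit(S)[0],L.round(3))
q0=get_obs()["q"];print(q0.round(1));print(frames(q0,S)[3].round(2).tolist())
for az in range(-90,91,15):
    W=rot('z',az);R=W@place_R(1);r=ik(R,place_p(R,bM,DM,.0),q0);r2=ik(R,place_p(R,bM,DM,.06),q0);print(az,"%.1e %.1e"%(r.cost,r2.cost),r.x.round(0),r2.x.round(0))
E
```

```text
1 0.000547218328400767 [0.299 0.    0.12  0.385 0.519 0.048 0.306]
[ -2.5  -1.8 124.7   9.4  18.6  41.9]
[[0.61, 0.48, 0.63], [0.61, -0.8, 0.02], [0.51, 0.36, -0.78]]
-90 2.6e-01 2.2e-01 [ 13.  54.  61. -42.  93. 172.] [ 14.  49.  62. -44.  96. 172.]
-75 1.9e-01 1.6e-01 [  17.   38.  108.  254.   59. -110.] [ 13.  36.  79. -43.  76. 172.]
-60 8.0e-02 9.7e-02 [  16.   36.  109.  254.   55. -117.] [  16.   29.  112.  254.   55. -120.]
-45 2.0e-02 3.1e-02 [  15.   32.  111.  254.   48. -124.] [  15.   24.  114.  254.   48. -128.]
-30 1.5e-04 2.9e-03 [  12.   27.  114.  254.   39. -134.] [  11.   19.  117.  254.   37. -137.]
-15 8.6e-25 3.8e-30 [   5.   22.  121.  225.   28. -120.] [   5.   13.  122.  238.   23. -134.]
0 4.3e-26 1.7e-30 [ -4.  19. 126. 177.  24. -88.] [ -4.   9. 127. 176.  16. -87.]
15 4.4e-29 9.3e-30 [-13.  18. 126. 133.  31. -61.] [-13.   9. 128. 120.  26. -46.]
30 3.3e-30 5.8e-30 [-21.  21. 123. 104.  42. -48.] [-21.  11. 124.  95.  41. -36.]
45 1.7e-30 6.9e-27 [-26.  25. 116.  86.  54. -44.] [-26.  17. 117.  80.  55. -35.]
60 1.5e-30 4.0e-30 [-28.  31. 106.  72.  65. -42.] [-28.  24. 108.  69.  67. -36.]
75 2.6e-28 4.6e-30 [-27.  38.  96.  62.  76. -42.] [-27.  31.  97.  60.  79. -37.]
90 3.6e-26 2.6e-27 [-26.  45.  84.  53.  87. -44.] [-26.  39.  85.  53.  90. -40.]
```

```bash
cat >> kin.py <<'E'
def path(R1,p1,n,start=None):
    o=get_obs();q,R,p=o["q"],np.array(o["tcp_rot"]),np.array(o["position"])
    if start is not None:q,R,p=start
    w=Ro.from_matrix(R.T@R1).as_rotvec()/n
    d=np.linalg.solve(sum(R@Ro.from_rotvec(k*w).as_matrix() for k in range(n)),np.array(p1)-p)
    print("n",n,"offset",(d/.05).round(3),"rot",(w/.1).round(3))
    f=lambda q,R,p:least_squares(lambda q:np.r_[(M(q,S)@L-p)*10,Ro.from_matrix(frames(q,S)[3].T@R).as_rotvec()],np.clip(q,lo+.01,hi-.01),bounds=(lo,hi),x_scale=30)
    for k in range(n):
        p=p+R@d;R=R@Ro.from_rotvec(w).as_matrix();r=f(q,R,p);dq=np.abs(r.x-q).max();q=r.x
        if k%3==2 or k==n-1 or dq>15 or r.cost>1e-5:print(k+1,p.round(3),q.round(0),"dq%.0f c%.0e"%(dq,r.cost))
    return q,R,p
def az(R,a): return rot('z',a)@R
E
python3 - <<'E'
from kin import *
R=az(place_R(1),45);s=path(R,place_p(R,bM,DM,.07),14)
R=az(place_R(1),0);s=path(R,place_p(R,bM,DM,.04),16,s)
E
```

```text
n 14 offset [0.036 0.076 0.043] rot [0.284 0.354 0.101]
3 [0.607 0.105 0.125] [ -9.  -1. 125.  43.  22.   7.] dq10 c5e-30
6 [0.62  0.1   0.127] [-15.   1. 124.  62.  30. -13.] dq5 c1e-21
9 [0.633 0.096 0.128] [-20.   6. 123.  72.  39. -24.] dq3 c5e-26
12 [0.647 0.092 0.13 ] [-24.  11. 120.  77.  49. -31.] dq3 c3e-28
14 [0.656 0.09  0.131] [-26.  16. 117.  80.  55. -33.] dq3 c1e-29
n 16 offset [-0.033  0.012  0.019] rot [-0.425  0.     0.245]
3 [0.657 0.089 0.125] [-23.  13. 121.  87.  47. -34.] dq3 c1e-29
6 [0.658 0.087 0.119] [-20.  11. 125.  98.  39. -37.] dq4 c5e-27
9 [0.659 0.085 0.114] [-16.  10. 127. 112.  31. -43.] dq5 c6e-23
12 [0.659 0.084 0.108] [-11.  10. 128. 133.  23. -55.] dq8 c1e-30
15 [0.659 0.082 0.103] [ -6.  12. 127. 164.  19. -78.] dq12 c4e-30
16 [0.659 0.081 0.101] [ -4.  12. 127. 177.  19. -88.] dq12 c1e-29
```

```bash
python3 -m crank '[{"offset":[0.036,0.076,0.043],"delta_rot":[0.284,0.354,0.1],"jaw":1},{"offset":[0.036,0.076,0.043],"delta_rot":[0.284,0.354,0.1],"jaw":1},{"offset":[0.036,0.076,0.043],"delta_rot":[0.284,0.354,0.1],"jaw":1},{"offset":[0.036,0.076,0.043],"delta_rot":[0.284,0.354,0.1],"jaw":1},{"offset":[0.036,0.076,0.043],"delta_rot":[0.284,0.354,0.1],"jaw":1},{"offset":[0.036,0.076,0.043],"delta_rot":[0.284,0.354,0.1],"jaw":1},{"offset":[0.036,0.076,0.043],"delta_rot":[0.284,0.354,0.1],"jaw":1}]' >/dev/null
python3 -m crank '[{"offset":[0.036,0.076,0.043],"delta_rot":[0.284,0.354,0.1],"jaw":1},{"offset":[0.036,0.076,0.043],"delta_rot":[0.284,0.354,0.1],"jaw":1},{"offset":[0.036,0.076,0.043],"delta_rot":[0.284,0.354,0.1],"jaw":1},{"offset":[0.036,0.076,0.043],"delta_rot":[0.284,0.354,0.1],"jaw":1},{"offset":[0.036,0.076,0.043],"delta_rot":[0.284,0.354,0.1],"jaw":1},{"offset":[0.036,0.076,0.043],"delta_rot":[0.284,0.354,0.1],"jaw":1},{"offset":[0.036,0.076,0.043],"delta_rot":[0.284,0.354,0.1],"jaw":1}]' >/dev/null
python3 - <<'E'
from kin import *
st();R=az(place_R(1),0);s=path(R,place_p(R,bM,DM,.04),16)
im=get_image("scene")["pixels"][150:280,180:400];cv2.imwrite("pics/c2.png",cv2.resize(im,None,fx=3.5,fy=3.5,interpolation=cv2.INTER_CUBIC))
E
```

```text
10.1 p [0.6565 0.0897 0.1309] q [-25.7  15.6 116.8  79.2  54.8 -33.3] F [-0.6 -0.4 -2.7] gap 0.507 61.8
[[0.368, 0.677, 0.638], [0.341, -0.736, 0.584], [0.865, 0.003, -0.502]]
n 16 offset [-0.033  0.011  0.018] rot [-0.426  0.     0.249]
3 [0.657 0.088 0.125] [-23.  13. 121.  87.  47. -34.] dq3 c1e-29
6 [0.658 0.087 0.12 ] [-20.  11. 124.  97.  39. -37.] dq4 c6e-27
9 [0.659 0.085 0.114] [-16.  10. 127. 111.  31. -43.] dq5 c6e-23
12 [0.659 0.084 0.108] [-11.  10. 128. 133.  23. -55.] dq8 c5e-30
15 [0.659 0.082 0.103] [ -6.  12. 127. 164.  19. -78.] dq12 c3e-29
16 [0.659 0.081 0.101] [ -4.  12. 127. 177.  19. -88.] dq12 c2e-30
```

View pics/c2.png

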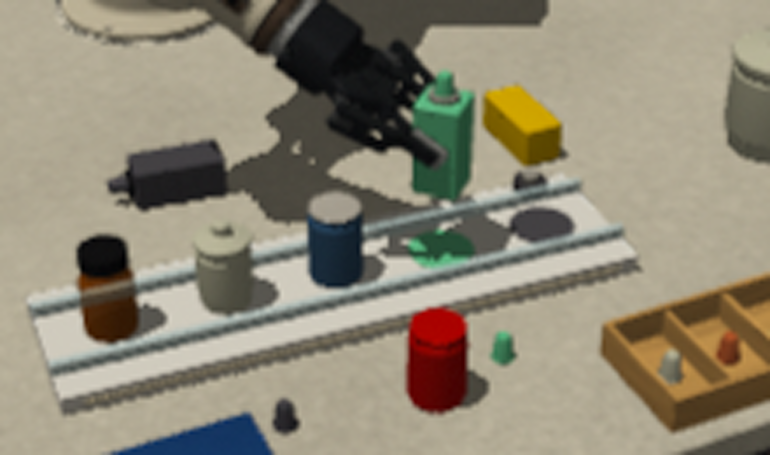

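The bottle (crop 440,140) is upright, cap up, and hovering over the mint disc (440,248). The neighbours haven't moved. Next I'll turn it square and lower it.

```bash
python3 -m crank '[{"offset":[-0.033,0.011,0.018],"delta_rot":[-0.426,0,0.249],"jaw":1},{"offset":[-0.033,0.011,0.018],"delta_rot":[-0.426,0,0.249],"jaw":1},{"offset":[-0.033,0.011,0.018],"delta_rot":[-0.426,0,0.249],"jaw":1},{"offset":[-0.033,0.011,0.018],"delta_rot":[-0.426,0,0.249],"jaw":1},{"offset":[-0.033,0.011,0.018],"delta_rot":[-0.426,0,0.249],"jaw":1},{"offset":[-0.033,0.011,0.018],"delta_rot":[-0.426,0,0.249],"jaw":1},{"offset":[-0.033,0.011,0.018],"delta_rot":[-0.426,0,0.249],"jaw":1},{"offset":[-0.033,0.011,0.018],"delta_rot":[-0.426,0,0.249],"jaw":1}]' >/dev/null
python3 -m crank '[{"offset":[-0.033,0.011,0.018],"delta_rot":[-0.426,0,0.249],"jaw":1},{"offset":[-0.033,0.011,0.018],"delta_rot":[-0.426,0,0.249],"jaw":1},{"offset":[-0.033,0.011,0.018],"delta_rot":[-0.426,0,0.249],"jaw":1},{"offset":[-0.033,0.011,0.018],"delta_rot":[-0.426,0,0.249],"jaw":1},{"offset":[-0.033,0.011,0.018],"delta_rot":[-0.426,0,0.249],"jaw":1},{"offset":[-0.033,0.011,0.018],"delta_rot":[-0.426,0,0.249],"jaw":1},{"offset":[-0.033,0.011,0.018],"delta_rot":[-0.426,0,0.249],"jaw":1},{"offset":[-0.033,0.011,0.018],"delta_rot":[-0.426,0,0.249],"jaw":1}]' >/dev/null
python3 - <<'E'
from kin import *
st();R=az(place_R(1),0);s=path(R,place_p(R,bM,DM,.003),8)
# check bottle position from top: mint top face (body top at base+.092)
d=get_image("top");hsv=cv2.cvtColor(d["pixels"],cv2.COLOR_BGR2HSV);m=cv2.inRange(hsv,(60,70,40),(95,255,255));k=np.zeros_like(m);k[170:235,235:300]=m[170:235,235:300]
cv2.imwrite("pics/c3.png",np.hstack([cv2.resize(d["pixels"][160:240,190:290],None,fx=4,fy=4,interpolation=cv2.INTER_CUBIC),cv2.resize(get_image("scene")["pixels"][165:255,270:370],None,fx=4,fy=4,interpolation=cv2.INTER_CUBIC)[:320]]))
E
```

```text
12.15 p [0.6583 0.0821 0.1006] q [ -3.7  12.  126.6 177.5  18.5 -88. ] F [-0.  -0.1 -2.2] gap 0.509 61.7
[[0.502, -0.049, 0.863], [-0.025, -0.999, -0.042], [0.864, -0.001, -0.503]]
n 8 offset [-0.079  0.002  0.048] rot [ 0.002  0.004 -0.002]
3 [0.659 0.082 0.087] [ -4.  14. 126. 177.  21. -88.] dq1 c4e-30
6 [0.659 0.082 0.073] [ -4.  17. 126. 177.  23. -88.] dq1 c6e-30
8 [0.659 0.081 0.064] [ -4.  18. 126. 177.  24. -88.] dq1 c1e-30
```

View pics/c3.png

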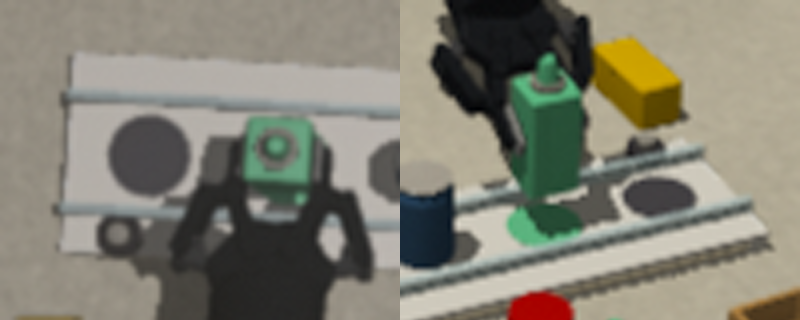

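```bash
python3 - <<'E'
from h import *
d=dict(np.load("pics/top0.npz"));print(ray(d,(258.9,196.6),.174),ray(d,(258.9,196.6),.170))
E
python3 -m crank '[{"offset":[-0.079,0.002,0.048],"delta_rot":[0.002,0.004,-0.002],"jaw":1},{"offset":[-0.079,0.002,0.048],"delta_rot":[0.002,0.004,-0.002],"jaw":1},{"offset":[-0.079,0.002,0.048],"delta_rot":[0.002,0.004,-0.002],"jaw":1},{"offset":[-0.079,0.002,0.048],"delta_rot":[0.002,0.004,-0.002],"jaw":1},{"offset":[-0.079,0.002,0.048],"delta_rot":[0.002,0.004,-0.002],"jaw":1},{"offset":[-0.079,0.002,0.048],"delta_rot":[0.002,0.004,-0.002],"jaw":1},{"offset":[-0.079,0.002,0.048],"delta_rot":[0.002,0.004,-0.002],"jaw":1}]'
```

```text
[0.64210857 0.08140992 0.174     ] [0.64252343 0.08165317 0.17      ]
clock: 13.12
position: [0.6592, 0.0812, 0.068]
tcp_rot: [[0.499, -0.045, 0.866], [-0.023, -0.999, -0.039], [0.867, -0.0, -0.499]]
wrist_force: [0.5, -0.1, -2.8]
finger_gap: 0.507
gripper_force: 61.8
```

```bash
python3 -m crank '[{"offset":[-0.034,0,0.02],"delta_rot":[0,0,0],"jaw":1},{"offset":[-0.034,0,0.02],"delta_rot":[0,0,0],"jaw":1},{"offset":[0,0,0],"delta_rot":[0,0,0],"jaw":1}]'
python3 -m crank '[{"offset":[-0.017,0,0.01],"delta_rot":[0,0,0],"jaw":1},{"offset":[-0.017,0,0.01],"delta_rot":[0,0,0],"jaw":1},{"offset":[0,0,0],"delta_rot":[0,0,0],"jaw":1}]'
python3 - <<'E'
from h import *
d=get_image("top");e=get_image("scene")
cv2.imwrite("pics/c4.png",np.hstack([cv2.resize(d["pixels"][170:230,220:300],None,fx=5,fy=5,interpolation=cv2.INTER_CUBIC),cv2.resize(e["pixels"][175:235,275:355],None,fx=5,fy=5,interpolation=cv2.INTER_CUBIC)]))
E
```

```text
clock: 13.5
position: [0.6592, 0.0812, 0.0643]
tcp_rot: [[0.499, -0.045, 0.866], [-0.023, -0.999, -0.039], [0.866, -0.0, -0.499]]
wrist_force: [-0.1, 0.1, -2.3]
finger_gap: 0.508
gripper_force: 61.7
clock: 13.88
position: [0.6592, 0.0812, 0.0623]
tcp_rot: [[0.499, -0.045, 0.866], [-0.023, -0.999, -0.039], [0.866, -0.0, -0.499]]
wrist_force: [0.2, -0.2, -2.9]
finger_gap: 0.513
gripper_force: 61.7
```

View pics/c4.png

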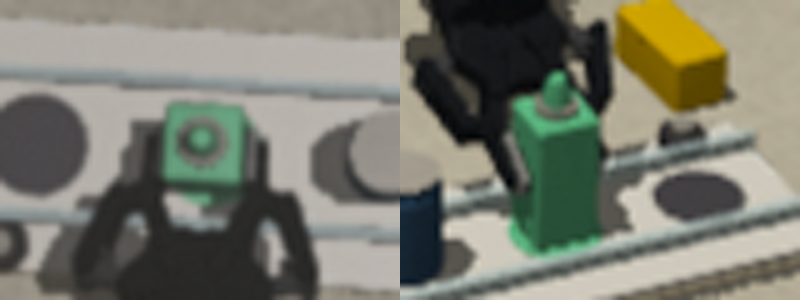

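```bash
python3 -m crank '[{"offset":[-0.017,0,0.01],"delta_rot":[0,0,0],"jaw":1},{"offset":[0,0,0],"delta_rot":[0,0,0],"jaw":1}]' | grep -E "posi|wrist"
python3 -m crank '[{"offset":[-0.017,0,0.01],"delta_rot":[0,0,0],"jaw":1},{"offset":[0,0,0],"delta_rot":[0,0,0],"jaw":1}]'| grep -E "posi|wrist"
python3 - <<'E'
from h import *
d=get_image("scene");hsv=cv2.cvtColor(d["pixels"],cv2.COLOR_BGR2HSV);m=cv2.inRange(hsv,(60,70,30),(95,255,255));k=np.zeros_like(m);k[180:240,290:345]=m[180:240,290:345]
c=max(cv2.findContours(k,cv2.RETR_EXTERNAL,cv2.CHAIN_APPROX_NONE)[0],key=cv2.contourArea)[:,0]
d0=dict(np.load("pics/scene0.npz"));h0=cv2.cvtColor(d0["pixels"],cv2.COLOR_BGR2HSV);m0=cv2.inRange(h0,(60,70,30),(95,255,255));k0=np.zeros_like(m0);k0[205:240,285:330]=m0[205:240,285:330]
c0=max(cv2.findContours(k0,cv2.RETR_EXTERNAL,cv2.CHAIN_APPROX_NONE)[0],key=cv2.contourArea);print("disc scene",ray(d0,cv2.fitEllipse(c0)[0],.02))
t=get_image("top");print("bottom rows",c[c[:,1]>=222].tolist()[::2])
print("top cap est",ray(t,(259.8,197.0),.135))
tip=c[c[:,1].argmin()];print("tip",tip,"scene cap ray",ray(d,tip,.134))
E
```

```text
position: [0.6592, 0.0811, 0.0613]
wrist_force: [0.3, 0.5, -2.5]
position: [0.6599, 0.0811, 0.0612]
wrist_force: [-1.0, 0.1, 0.9]
disc scene [0.64978546 0.08180352 0.02      ]
bottom rows [[297, 222], [299, 224], [301, 225], [303, 225], [305, 225], [307, 225], [309, 224], [311, 224], [313, 223], [314, 222]]
top cap est [0.64509052 0.08136625 0.135     ]
tip [305 189] scene cap ray [0.63856172 0.08341151 0.134     ]
```

```bash
python3 -m crank '[{"offset":[0.034,0,-0.02],"delta_rot":[0,0,0],"jaw":1},{"offset":[0.02,-0.002,0.035],"delta_rot":[0,0,0],"jaw":1},{"offset":[-0.017,0,0.01],"delta_rot":[0,0,0],"jaw":1},{"offset":[-0.017,0,0.01],"delta_rot":[0,0,0],"jaw":1},{"offset":[0,0,0],"delta_rot":[0,0,0],"jaw":1}]' | grep -E "posi|wrist"
python3 -m crank '[{"offset":[0,0,0],"delta_rot":[0,0,0],"jaw":0.2},{"offset":[0,0,0],"delta_rot":[0,0,0],"jaw":-0.4},{"offset":[0,0,0],"delta_rot":[0,0,0],"jaw":-1},{"offset":[0,0,0],"delta_rot":[0,0,0],"jaw":-1},{"offset":[0,0,0],"delta_rot":[0,0,0],"jaw":-1}]'
python3 - <<'E'
from kin import *
CT=unit([-.107,-.994,0]);GT=np.array([.4259,-.0998,.0265])+.005*CT
o=get_obs();R0=np.array(o["tcp_rot"])
s=path(R0,o["position"]-.1*R0[:,2]+[0,0,.02],6)
R=grasp_R(CT,-1);print(R.round(3).tolist())
for y in (1,-1):
  Rg=R@np.diag([y,y,1]);
  for T_ in (GT,): print(y,ik(Rg,GT+.019*R[:,2],s[0]).x.round(0),ik(Rg,GT+.019*R[:,2]+[0,0,.12],np.array([-10,0,110,30,60,0])).x.round(0))
  Rp=place_R(-1)@np.diag([y,y,1])
  for a in (-30,0,30,60): A=az(Rp,a); print(a,[ (("%.0e"%r.cost),r.x.round(0).tolist()) for r in [ik(A,place_p(place_R(-1),np.array([.041,0,.01]),DT,.06),s[0])]])
E
```

```text
position: [0.6619, 0.0811, 0.0613]
wrist_force: [-2.5, -0.5, 3.0]
clock: 15.82
position: [0.6612, 0.0811, 0.0603]
tcp_rot: [[0.499, -0.046, 0.866], [-0.023, -0.999, -0.039], [0.866, -0.0, -0.499]]
wrist_force: [-0.5, -0.4, 1.2]
finger_gap: 0.998
gripper_force: 0.0
n 6 offset [ 0.058 -0.    -0.367] rot [0. 0. 0.]
3 [0.618 0.083 0.095] [ -4.   8. 133. 176.  21. -87.] dq4 c2e-19
6 [0.575 0.085 0.13 ] [ -4.  -5. 140. 174.  15. -85.] dq5 c3e-26
[[0.093, 0.994, 0.054], [0.861, -0.107, 0.497], [0.5, -0.0, -0.866]]
1 [-46.  18. 115.  24.  69. -53.] [-46.   4. 114.  23.  82. -47.]
-30 [('4e-03', [24.0, 26.0, 101.0, -74.0, 47.0, 19.0])]
0 [('2e-24', [11.0, 14.0, 121.0, 220.0, 18.0, 58.0])]
30 [('3e-30', [-8.0, 13.0, 122.0, 107.0, 31.0, 141.0])]
60 [('7e-31', [-17.0, 23.0, 108.0, 75.0, 60.0, 147.0])]
-1 [-46.  18. 115.  24.  69. 127.] [-46.   4. 114.  23.  82. 133.]
-30 [('2e-02', [22.0, 25.0, 111.0, 254.0, 43.0, -132.0])]
0 [('3e-27', [11.0, 14.0, 121.0, 220.0, 18.0, -122.0])]
30 [('5e-32', [-8.0, 13.0, 122.0, 107.0, 31.0, -39.0])]
60 [('3e-29', [-17.0, 23.0, 108.0, 75.0, 60.0, -33.0])]
```

```bash
cat >> kin.py <<'E'
CT=unit([-.107,-.994,0]);GT=np.array([.4259,-.0998,.0265])+.005*CT
Y=np.diag([-1.,-1,1]);RgT=grasp_R(CT,-1)@Y;RpT=place_R(-1)@Y
E
python3 - <<'E'
from kin import *
o=get_obs();R0=np.array(o["tcp_rot"])
s=path(R0,o["position"]-.1*R0[:,2]+[0,0,.02],6)
a=path(az(place_R(1),45),[.53,0.0,.2],12,s)
g=GT+.019*RgT[:,2]
a=path(RgT,g+[0,0,.12],20,a)
b=path(RgT,g,8,a)
print("cap->",RpT@RgT.T@CT)
E
```

```text
n 6 offset [ 0.058 -0.    -0.367] rot [0. 0. 0.]
3 [0.618 0.083 0.095] [ -4.   8. 133. 176.  21. -87.] dq4 c2e-19
6 [0.575 0.085 0.13 ] [ -4.  -5. 140. 174.  15. -85.] dq5 c3e-26
n 12 offset [ 0.042  0.115 -0.16 ] rot [ 0.566 -0.001 -0.327]
1 [0.569 0.08  0.136] [ -9.  -8. 142. 146.  16. -62.] dq28 c1e-30
2 [0.563 0.074 0.142] [-14. -11. 143. 123.  19. -44.] dq23 c1e-29
3 [0.557 0.068 0.148] [-18. -14. 144. 107.  24. -33.] dq16 c4e-24
6 [0.544 0.047 0.165] [-32. -17. 144.  83.  43. -23.] dq6 c3e-30
9 [0.535 0.024 0.183] [-42. -14. 139.  73.  60. -26.] dq5 c9e-22
12 [0.53 0.   0.2 ] [-47.  -7. 131.  65.  73. -30.] dq4 c9e-26
n 20 offset [-0.077  0.193 -0.019] rot [-0.329 -0.341  1.229]
3 [ 0.54  -0.028  0.189] [-45.  -8. 129.  60.  66.  -4.] dq9 c1e-24
6 [ 0.539 -0.055  0.174] [-44.  -8. 126.  52.  62.  23.] dq9 c3e-23
9 [ 0.527 -0.078  0.157] [-43.  -6. 123.  43.  61.  51.] dq9 c4e-24
12 [ 0.506 -0.094  0.141] [-43.  -3. 120.  34.  64.  76.] dq8 c2e-24
15 [ 0.477 -0.102  0.131] [-43.   0. 117.  28.  70.  99.] dq7 c4e-25
18 [ 0.446 -0.101  0.127] [-44.   3. 115.  24.  77. 120.] dq7 c7e-26
20 [ 0.426 -0.095  0.13 ] [-46.   4. 114.  23.  82. 133.] dq6 c2e-25
n 8 offset [0.15 0.   0.26] rot [ 0. -0.  0.]
3 [ 0.426 -0.095  0.085] [-46.   9. 115.  23.  77. 131.] dq2 c3e-23
6 [ 0.426 -0.095  0.04 ] [-46.  14. 115.  24.  72. 129.] dq2 c2e-19
8 [ 0.426 -0.095  0.01 ] [-46.  18. 115.  24.  69. 127.] dq2 c3e-30
cap-> [1.82166063e-17 4.44329694e-18 1.00000000e+00]
```

```bash
python3 -m crank '[{"offset":[0.058,0,-0.367],"delta_rot":[0,0,0],"jaw":-1},{"offset":[0.058,0,-0.367],"delta_rot":[0,0,0],"jaw":-1},{"offset":[0.058,0,-0.367],"delta_rot":[0,0,0],"jaw":-1},{"offset":[0.058,0,-0.367],"delta_rot":[0,0,0],"jaw":-1},{"offset":[0.058,0,-0.367],"delta_rot":[0,0,0],"jaw":-1},{"offset":[0.058,0,-0.367],"delta_rot":[0,0,0],"jaw":-1}]' >/dev/null
python3 -m crank '[{"offset":[0.02,0.05,-0.08],"delta_rot":[0.2,0,-0.12],"jaw":-1},{"offset":[0.02,0.05,-0.08],"delta_rot":[0.2,0,-0.12],"jaw":-1},{"offset":[0.02,0.05,-0.08],"delta_rot":[0.2,0,-0.12],"jaw":-1},{"offset":[0.02,0.05,-0.08],"delta_rot":[0.2,0,-0.12],"jaw":-1},{"offset":[0.02,0.05,-0.08],"delta_rot":[0.2,0,-0.12],"jaw":-1},{"offset":[0.02,0.05,-0.08],"delta_rot":[0.28,0,-0.16],"jaw":-1},{"offset":[0.02,0.05,-0.08],"delta_rot":[0.28,0,-0.16],"jaw":-1},{"offset":[0.02,0.05,-0.08],"delta_rot":[0.28,0,-0.16],"jaw":-1}]' >/dev/null
python3 - <<'E'
from kin import *
st();a=path(RgT,GT+.019*RgT[:,2]+[0,0,.12],28)
d=get_image("top");e=get_image("scene")
cv2.imwrite("pics/c5.png",np.hstack([cv2.resize(d["pixels"][170:230,220:300],None,fx=5,fy=5,interpolation=cv2.INTER_CUBIC),cv2.resize(e["pixels"][175:235,275:355],None,fx=5,fy=5,interpolation=cv2.INTER_CUBIC)]))
E
```

```text
17.57 p [0.5515 0.0643 0.1534] q [-20.4 -16.5 145.2 100.4  26.2 -27.7] F [ 0.6 -0.6  0.2] gap 1.0 0.0
[[0.492, 0.168, 0.854], [0.085, -0.986, 0.145], [0.866, 0.001, -0.499]]
n 28 offset [ 0.018  0.162 -0.025] rot [-0.184 -0.381  0.688]
3 [0.553 0.04  0.157] [-21. -18. 142.  73.  22.  11.] dq13 c1e-30
6 [0.55  0.015 0.157] [-22. -18. 138.  48.  26.  46.] dq10 c6e-22
9 [ 0.544 -0.009  0.154] [-24. -16. 133.  34.  33.  70.] dq7 c2e-24
12 [ 0.534 -0.031  0.15 ] [-27. -14. 129.  27.  41.  86.] dq5 c2e-27
15 [ 0.52  -0.051  0.144] [-30. -10. 125.  24.  50.  97.] dq4 c5e-29
18 [ 0.502 -0.067  0.139] [-33.  -7. 121.  22.  58. 107.] dq3 c4e-29
21 [ 0.482 -0.08   0.134] [-37.  -3. 118.  22.  66. 115.] dq3 c3e-29
24 [ 0.459 -0.089  0.131] [-40.   0. 116.  22.  73. 123.] dq3 c4e-28
27 [ 0.435 -0.094  0.13 ] [-44.   3. 114.  23.  80. 131.] dq3 c4e-30
28 [ 0.426 -0.095  0.13 ] [-46.   4. 114.  23.  82. 133.] dq3 c8e-31
```

View pics/c5.png

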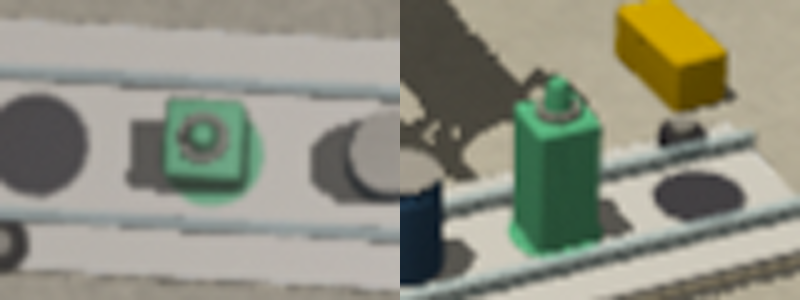

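The mint bottle stands centred on its disc to within about 2 mm, with its cap at px (260,197). The hand is clear, so I'll go on to the titanium bottle.

```bash
python3 -m crank '[{"offset":[0.018,0.162,-0.025],"delta_rot":[-0.184,-0.381,0.688],"jaw":-1},{"offset":[0.018,0.162,-0.025],"delta_rot":[-0.184,-0.381,0.688],"jaw":-1},{"offset":[0.018,0.162,-0.025],"delta_rot":[-0.184,-0.381,0.688],"jaw":-1},{"offset":[0.018,0.162,-0.025],"delta_rot":[-0.184,-0.381,0.688],"jaw":-1},{"offset":[0.018,0.162,-0.025],"delta_rot":[-0.184,-0.381,0.688],"jaw":-1},{"offset":[0.018,0.162,-0.025],"delta_rot":[-0.184,-0.381,0.688],"jaw":-1},{"offset":[0.018,0.162,-0.025],"delta_rot":[-0.184,-0.381,0.688],"jaw":-1}]' >/dev/null
python3 -m crank '[{"offset":[0.018,0.162,-0.025],"delta_rot":[-0.184,-0.381,0.688],"jaw":-1},{"offset":[0.018,0.162,-0.025],"delta_rot":[-0.184,-0.381,0.688],"jaw":-1},{"offset":[0.018,0.162,-0.025],"delta_rot":[-0.184,-0.381,0.688],"jaw":-1},{"offset":[0.018,0.162,-0.025],"delta_rot":[-0.184,-0.381,0.688],"jaw":-1},{"offset":[0.018,0.162,-0.025],"delta_rot":[-0.184,-0.381,0.688],"jaw":-1},{"offset":[0.018,0.162,-0.025],"delta_rot":[-0.184,-0.381,0.688],"jaw":-1},{"offset":[0.018,0.162,-0.025],"delta_rot":[-0.184,-0.381,0.688],"jaw":-1}]' >/dev/null
python3 - <<'E'
from kin import *
st();a=path(RgT,GT+.019*RgT[:,2]+[0,0,.1],14)
E
```

```text
19.43 p [ 0.5252 -0.0433  0.1458] q [-28.6 -11.4 126.   24.7  46.8  93.8] F [-0.7  0.6  1.1] gap 1.001 0.0
[[0.633, -0.63, 0.45], [-0.737, -0.668, 0.102], [0.236, -0.397, -0.887]]
n 14 offset [0.024 0.173 0.001] rot [-0.185 -0.38   0.687]
3 [ 0.51  -0.062  0.136] [-32.  -7. 122.  23.  55. 104.] dq3 c6e-29
6 [ 0.491 -0.077  0.127] [-36.  -3. 119.  22.  62. 112.] dq3 c1e-28
9 [ 0.468 -0.088  0.118] [-39.   1. 117.  22.  69. 120.] dq3 c1e-27
12 [ 0.444 -0.094  0.112] [-43.   4. 115.  23.  76. 127.] dq2 c1e-29
14 [ 0.426 -0.095  0.11 ] [-46.   6. 115.  23.  80. 132.] dq2 c3e-30
```

```bash
python3 -m crank '[{"offset":[0.024,0.173,0],"delta_rot":[-0.185,-0.38,0.687],"jaw":-1},{"offset":[0.024,0.173,0],"delta_rot":[-0.185,-0.38,0.687],"jaw":-1},{"offset":[0.024,0.173,0],"delta_rot":[-0.185,-0.38,0.687],"jaw":-1},{"offset":[0.024,0.173,0],"delta_rot":[-0.185,-0.38,0.687],"jaw":-1},{"offset":[0.024,0.173,0],"delta_rot":[-0.185,-0.38,0.687],"jaw":-1},{"offset":[0.024,0.173,0],"delta_rot":[-0.185,-0.38,0.687],"jaw":-1},{"offset":[0.024,0.173,0],"delta_rot":[-0.185,-0.38,0.687],"jaw":-1}]' >/dev/null
python3 -m crank '[{"offset":[0.024,0.173,0],"delta_rot":[-0.185,-0.38,0.687],"jaw":-1},{"offset":[0.024,0.173,0],"delta_rot":[-0.185,-0.38,0.687],"jaw":-1},{"offset":[0.024,0.173,0],"delta_rot":[-0.185,-0.38,0.687],"jaw":-1},{"offset":[0.024,0.173,0],"delta_rot":[-0.185,-0.38,0.687],"jaw":-1},{"offset":[0.024,0.173,0],"delta_rot":[-0.185,-0.38,0.687],"jaw":-1},{"offset":[0.024,0.173,0],"delta_rot":[-0.185,-0.38,0.687],"jaw":-1},{"offset":[0.024,0.173,0],"delta_rot":[-0.185,-0.38,0.687],"jaw":-1},{"offset":[0,0,0],"delta_rot":[0,0,0],"jaw":-1}]' >/dev/null
python3 - <<'E'
from kin import *
st();a=path(RgT,GT+.019*RgT[:,2],8)
E
```

```text
21.3 p [ 0.4261 -0.096   0.1103] q [-45.7   6.2 114.6  23.1  80.2 132.2] F [-0.  -0.   0.7] gap 0.995 0.0
[[-0.092, -0.994, 0.055], [-0.861, 0.107, 0.497], [-0.5, -0.001, -0.866]]
n 8 offset [ 0.124 -0.     0.218] rot [-0.001 -0.001  0.001]
3 [ 0.426 -0.096  0.073] [-46.  10. 115.  23.  76. 130.] dq1 c7e-23
6 [ 0.426 -0.095  0.035] [-46.  15. 115.  24.  72. 128.] dq2 c3e-20
8 [ 0.426 -0.095  0.01 ] [-46.  18. 115.  24.  69. 127.] dq2 c2e-19
```

```bash
python3 -m crank '[{"offset":[0.124,0,0.218],"delta_rot":[0,0,0],"jaw":-1},{"offset":[0.124,0,0.218],"delta_rot":[0,0,0],"jaw":-1},{"offset":[0.124,0,0.218],"delta_rot":[0,0,0],"jaw":-1},{"offset":[0.124,0,0.218],"delta_rot":[0,0,0],"jaw":-1},{"offset":[0.124,0,0.218],"delta_rot":[0,0,0],"jaw":-1},{"offset":[0.124,0,0.218],"delta_rot":[0,0,0],"jaw":-1},{"offset":[0.124,0,0.218],"delta_rot":[0,0,0],"jaw":-1},{"offset":[0.124,0,0.218],"delta_rot":[0,0,0],"jaw":-1}]'
python3 -m crank '[{"offset":[0,0,0],"delta_rot":[0,0,0],"jaw":-1},{"offset":[0,0,0],"delta_rot":[0,0,0],"jaw":1},{"offset":[0,0,0],"delta_rot":[0,0,0],"jaw":1},{"offset":[0,0,0],"delta_rot":[0,0,0],"jaw":1},{"offset":[0,0,0],"delta_rot":[0,0,0],"jaw":1},{"offset":[0,0,0],"delta_rot":[0,0,0],"jaw":1}]'
cat >> kin.py <<'E'
def setb(p,R): return R.T@(np.array([.4259,-.0998,.022])-.046*CT-p)*[1,0,1]
E
python3 - <<'E'
from kin import *
o=get_obs();R0,p0=np.array(o["tcp_rot"]),o["position"];b=setb(p0,R0);print("b",b.tolist())
s=path(R0,p0+[0,0,.13],7)
for A,n in((60,26),(75,26)):
    R=az(RpT,A);t=path(R,place_p(R,b,DT,.08),n,s)
R=az(RpT,30);t=path(R,place_p(R,b,DT,.06),12,t);path(RpT,place_p(RpT,b,DT,.035),12,t)
E
```

```text
clock: 22.3
position: [0.426, -0.0959, 0.0096]
tcp_rot: [[-0.093, -0.994, 0.054], [-0.862, 0.107, 0.495], [-0.498, -0.001, -0.867]]
wrist_force: [0.4, -0.3, -0.2]
finger_gap: 1.001
gripper_force: 0.0
clock: 23.05
position: [0.4266, -0.0965, 0.0111]
tcp_rot: [[-0.092, -0.994, 0.055], [-0.862, 0.107, 0.495], [-0.498, -0.002, -0.867]]
wrist_force: [-0.0, -2.8, 5.3]
finger_gap: 0.51
gripper_force: 61.8
b [-0.04247156085726255, 0.0, 0.011751415803985829]
n 7 offset [-0.185 -0.001 -0.322] rot [0. 0. 0.]
3 [ 0.427 -0.097  0.067] [-46.  11. 115.  23.  75. 130.] dq2 c3e-28
6 [ 0.427 -0.097  0.122] [-46.   5. 114.  23.  81. 133.] dq2 c7e-28
7 [ 0.427 -0.097  0.141] [-46.   3. 114.  23.  84. 134.] dq2 c9e-28
n 26 offset [ 0.076 -0.305  0.171] rot [ 0.278  0.177 -1.031]
3 [ 0.474 -0.096  0.117] [-43.   7. 112.  26.  75. 117.] dq6 c1e-28
6 [ 0.525 -0.085  0.103] [-39.  10. 111.  31.  68. 100.] dq6 c6e-30
9 [ 0.574 -0.064  0.099] [-36.  13. 110.  37.  62.  82.] dq6 c1e-30
12 [ 0.617 -0.032  0.102] [-32.  15. 109.  45.  58.  63.] dq6 c2e-30
15 [0.65  0.009 0.112] [-29.  16. 108.  52.  55.  43.] dq7
[... 890 characters left out ...]
43] [-18.  27.  99.  65.  73. -32.] dq6 c5e-19
n 12 offset [-0.029  0.014  0.016] rot [-0.567 -0.     0.327]
3 [0.657 0.196 0.138] [-17.  22. 107.  72.  63. -32.] dq3 c1e-29
6 [0.659 0.194 0.133] [-15.  18. 114.  81.  53. -32.] dq3 c1e-28
9 [0.661 0.193 0.128] [-12.  14. 119.  91.  42. -33.] dq4 c1e-25
12 [0.662 0.191 0.123] [ -7.  12. 123. 107.  31. -39.] dq6 c1e-20
n 12 offset [-0.036  0.01   0.021] rot [-0.378 -0.     0.218]
3 [0.662 0.19  0.116] [ -3.  12. 124. 124.  24. -48.] dq6 c1e-20
6 [0.663 0.188 0.11 ] [  2.  13. 124. 150.  19. -67.] dq10 c6e-30
9 [0.663 0.187 0.104] [  6.  15. 123. 184.  17. -93.] dq12 c8e-19
12 [0.663 0.185 0.098] [  11.   17.  120.  215.   21. -116.] dq9 c7e-31
```

```bash
echo 'bT=np.array([-.0425,0,.0118])' >> kin.py
python3 -m crank '[{"offset":[-0.3,0,-0.52],"delta_rot":[0,0,0],"jaw":1},{"offset":[-0.3,0,-0.52],"delta_rot":[0,0,0],"jaw":1},{"offset":[-0.3,0,-0.52],"delta_rot":[0,0,0],"jaw":1},{"offset":[-0.3,0,-0.52],"delta_rot":[0,0,0],"jaw":1},{"offset":[-0.3,0,-0.52],"delta_rot":[0,0,0],"jaw":1},{"offset":[-0.3,0,-0.52],"delta_rot":[0,0,0],"jaw":1}]'
python3 - <<'E'
from kin import *
for A in (60,45):
    R=az(RpT,A);t=path(R,[.5,.12,.22],28)
    R=az(RpT,30);t=path(R,place_p(R,bT,DT,.06),14,t)
path(RpT,place_p(RpT,bT,DT,.035),12,t)
E
```

```text
clock: 23.8
position: [0.4252, -0.095, 0.1906]
tcp_rot: [[-0.093, -0.994, 0.052], [-0.862, 0.107, 0.496], [-0.499, 0.001, -0.867]]
wrist_force: [0.1, -0.2, -1.7]
finger_gap: 0.506
gripper_force: 61.5
n 28 offset [-0.028 -0.197  0.065] rot [ 0.258  0.166 -0.958]
3 [ 0.455 -0.088  0.186] [-43.  -2. 112.  25.  84. 122.] dq5 c2e-18
6 [ 0.484 -0.074  0.187] [-41.  -3. 114.  28.  78. 107.] dq5 c3e-18
9 [ 0.508 -0.055  0.192] [-39.  -5. 116.  33.  74.  91.] dq5 c2e-18
12 [ 0.526 -0.031  0.2  ] [-38.  -6. 118.  38.  70.  74.] dq6 c7e-30
15 [ 0.538 -0.003  0.209] [-36.  -8. 120.  44.  68.  56.] dq6 c2e-30
18 [0.541 0.027 0.217] [-36. -10. 123.  50.  68.  37.] dq6 c2e-30
21 [0.536 0.058 0.223] [-35. -11. 126.  55.  69.  17.] dq6 c2e-28
24 [0.524 0.086 0.225] [-35. -12. 128.  60.  72.  -2.] dq6 c2e-27
27 [0.507 0.112 0.222] [-35. -11. 131.  62.  76. -21.] dq6 c6e-27
28 [0.5  0.12 0.22] [-35. -11. 131.  63.  77. -28.] dq6 c3e-28
n 14 offset [-0.     0.086  0.278] rot [-0.324 -0.     0.187]
3 [0.531 0.142 0.199] [-29.  -8. 132.  69.  66. -26.] dq4 c1e-27
6 [0.565 0.161 0.178] [-22.  -4. 131.  76.
[... 967 characters left out ...]
04 0.051 0.284] rot [-0.162  0.     0.093]
3 [0.533 0.139 0.199] [-26. -16. 138.  74.  55. -20.] dq3 c4e-30
6 [0.567 0.156 0.178] [-20.  -8. 135.  81.  46. -24.] dq3 c5e-29
9 [0.602 0.171 0.157] [-14.  -0. 131.  90.  39. -29.] dq3 c1e-28
12 [0.638 0.184 0.137] [-10.   7. 126. 100.  34. -34.] dq3 c2e-28
14 [0.662 0.191 0.123] [ -7.  12. 123. 107.  31. -39.] dq3 c5e-28
n 12 offset [-0.036  0.01   0.021] rot [-0.378  0.     0.218]
3 [0.662 0.19  0.116] [ -3.  12. 124. 124.  24. -48.] dq6 c1e-20
6 [0.663 0.188 0.11 ] [  2.  13. 124. 150.  19. -67.] dq10 c1e-29
9 [0.663 0.187 0.104] [  6.  15. 123. 184.  17. -93.] dq12 c8e-19
12 [0.663 0.185 0.098] [  11.   17.  120.  215.   21. -116.] dq9 c7e-32
```

```bash
python3 -m crank '[{"offset":[-0.028,-0.197,0.065],"delta_rot":[0.258,0.166,-0.958],"jaw":1},{"offset":[-0.028,-0.197,0.065],"delta_rot":[0.258,0.166,-0.958],"jaw":1},{"offset":[-0.028,-0.197,0.065],"delta_rot":[0.258,0.166,-0.958],"jaw":1},{"offset":[-0.028,-0.197,0.065],"delta_rot":[0.258,0.166,-0.958],"jaw":1},{"offset":[-0.028,-0.197,0.065],"delta_rot":[0.258,0.166,-0.958],"jaw":1},{"offset":[-0.028,-0.197,0.065],"delta_rot":[0.258,0.166,-0.958],"jaw":1},{"offset":[-0.028,-0.197,0.065],"delta_rot":[0.258,0.166,-0.958],"jaw":1}]' >/dev/null
python3 -m crank '[{"offset":[-0.028,-0.197,0.065],"delta_rot":[0.258,0.166,-0.958],"jaw":1},{"offset":[-0.028,-0.197,0.065],"delta_rot":[0.258,0.166,-0.958],"jaw":1},{"offset":[-0.028,-0.197,0.065],"delta_rot":[0.258,0.166,-0.958],"jaw":1},{"offset":[-0.028,-0.197,0.065],"delta_rot":[0.258,0.166,-0.958],"jaw":1},{"offset":[-0.028,-0.197,0.065],"delta_rot":[0.258,0.166,-0.958],"jaw":1},{"offset":[-0.028,-0.197,0.065],"delta_rot":[0.258,0.166,-0.958],"jaw":1},{"offset":[-0.028,-0.197,0.065],"delta_rot":[0.258,0.166,-0.958],"jaw":1}]'
python3 - <<'E'
from kin import *
st();R=az(RpT,60);t=path(R,[.5,.12,.22],14)
E
```

```text
clock: 25.55
position: [0.5344, -0.0125, 0.2044]
tcp_rot: [[0.861, -0.265, 0.435], [-0.464, -0.762, 0.453], [0.211, -0.591, -0.778]]
wrist_force: [-0.4, 0.3, -2.4]
finger_gap: 0.506
gripper_force: 61.5
25.55 p [ 0.5344 -0.0125  0.2044] q [-36.8  -7.7 119.6  41.9  68.8  61.4] F [-0.4  0.3 -2.4] gap 0.506 61.5
[[0.861, -0.265, 0.435], [-0.464, -0.762, 0.453], [0.211, -0.591, -0.778]]
n 14 offset [-0.026 -0.198  0.064] rot [ 0.257  0.165 -0.956]
3 [0.54  0.017 0.213] [-36.  -9. 122.  48.  68.  43.] dq6 c1e-30
6 [0.538 0.047 0.22 ] [-35. -11. 125.  54.  69.  24.] dq6 c2e-29
9 [0.529 0.077 0.224] [-35. -12. 128.  58.  71.   4.] dq6 c4e-28
12 [0.513 0.104 0.224] [-35. -11. 130.  62.  74. -15.] dq6 c2e-27
14 [0.5  0.12 0.22] [-35. -11. 131.  63.  77. -28.] dq6 c5e-28
```

```bash
python3 -m crank '[{"offset":[-0.026,-0.198,0.065],"delta_rot":[0.258,0.166,-0.957],"jaw":1},{"offset":[-0.026,-0.198,0.065],"delta_rot":[0.258,0.166,-0.957],"jaw":1},{"offset":[-0.026,-0.198,0.065],"delta_rot":[0.258,0.166,-0.957],"jaw":1},{"offset":[-0.026,-0.198,0.065],"delta_rot":[0.258,0.166,-0.957],"jaw":1},{"offset":[-0.026,-0.198,0.065],"delta_rot":[0.258,0.166,-0.957],"jaw":1},{"offset":[-0.026,-0.198,0.065],"delta_rot":[0.258,0.166,-0.957],"jaw":1},{"offset":[-0.026,-0.198,0.065],"delta_rot":[0.258,0.166,-0.957],"jaw":1}]' >/dev/null
python3 -m crank '[{"offset":[-0.026,-0.198,0.065],"delta_rot":[0.258,0.166,-0.957],"jaw":1},{"offset":[-0.026,-0.198,0.065],"delta_rot":[0.258,0.166,-0.957],"jaw":1},{"offset":[-0.026,-0.198,0.065],"delta_rot":[0.258,0.166,-0.957],"jaw":1},{"offset":[-0.026,-0.198,0.065],"delta_rot":[0.258,0.166,-0.957],"jaw":1},{"offset":[-0.026,-0.198,0.065],"delta_rot":[0.258,0.166,-0.957],"jaw":1},{"offset":[-0.026,-0.198,0.065],"delta_rot":[0.258,0.166,-0.957],"jaw":1},{"offset":[-0.026,-0.198,0.065],"delta_rot":[0.258,0.166,-0.957],"jaw":1}]' >/dev/null
python3 - <<'E'
from kin import *
st();R=az(RpT,30);t=path(R,place_p(R,bT,DT,.06),16)
E
```

```text
27.3 p [0.5003 0.1203 0.2199] q [-34.8 -10.6 131.1  62.7  77.  -28. ] F [-0.2  0.7 -1. ] gap 0.508 61.5
[[0.268, 0.843, 0.467], [0.421, -0.539, 0.73], [0.866, 0.001, -0.499]]
n 16 offset [-0.     0.075  0.243] rot [-0.284 -0.001  0.165]
3 [0.527 0.14  0.202] [-30.  -9. 132.  68.  67. -27.] dq3 c3e-29
6 [0.556 0.157 0.183] [-24.  -5. 132.  74.  58. -27.] dq3 c9e-29
9 [0.587 0.171 0.165] [-18.  -1. 130.  82.  48. -28.] dq3 c9e-27
12 [0.618 0.182 0.147] [-13.   5. 127.  92.  40. -31.] dq3 c9e-27
15 [0.651 0.189 0.129] [ -8.  10. 124. 103.  33. -36.] dq4 c2e-24
16 [0.662 0.191 0.123] [ -7.  12. 123. 107.  31. -39.] dq4 c1e-23
```

```bash
python3 -m crank '[{"offset":[0,0.075,0.243],"delta_rot":[-0.284,0,0.165],"jaw":1},{"offset":[0,0.075,0.243],"delta_rot":[-0.284,0,0.165],"jaw":1},{"offset":[0,0.075,0.243],"delta_rot":[-0.284,0,0.165],"jaw":1},{"offset":[0,0.075,0.243],"delta_rot":[-0.284,0,0.165],"jaw":1},{"offset":[0,0.075,0.243],"delta_rot":[-0.284,0,0.165],"jaw":1},{"offset":[0,0.075,0.243],"delta_rot":[-0.284,0,0.165],"jaw":1},{"offset":[0,0.075,0.243],"delta_rot":[-0.284,0,0.165],"jaw":1},{"offset":[0,0.075,0.243],"delta_rot":[-0.284,0,0.165],"jaw":1}]' >/dev/null
python3 -m crank '[{"offset":[0,0.075,0.243],"delta_rot":[-0.284,0,0.165],"jaw":1},{"offset":[0,0.075,0.243],"delta_rot":[-0.284,0,0.165],"jaw":1},{"offset":[0,0.075,0.243],"delta_rot":[-0.284,0,0.165],"jaw":1},{"offset":[0,0.075,0.243],"delta_rot":[-0.284,0,0.165],"jaw":1},{"offset":[0,0.075,0.243],"delta_rot":[-0.284,0,0.165],"jaw":1},{"offset":[0,0.075,0.243],"delta_rot":[-0.284,0,0.165],"jaw":1},{"offset":[0,0.075,0.243],"delta_rot":[-0.284,0,0.165],"jaw":1},{"offset":[0,0.075,0.243],"delta_rot":[-0.284,0,0.165],"jaw":1}]' >/dev/null
python3 - <<'E'
from kin import *
st();t=path(RpT,place_p(RpT,bT,DT,.035),16)
E
```

```text
29.3 p [0.6626 0.1904 0.1222] q [ -6.8  12.2 122.6 107.2  30.4 -38.3] F [ 0.6 -0.7 -1.6] gap 0.506 61.6
[[0.447, 0.455, 0.77], [0.227, -0.89, 0.395], [0.865, -0.002, -0.501]]
n 16 offset [-0.027  0.006  0.015] rot [-0.281  0.001  0.161]
3 [0.663 0.19  0.118] [ -4.  12. 123. 119.  25. -45.] dq4 c5e-25
6 [0.663 0.189 0.113] [ -1.  13. 124. 136.  21. -56.] dq6 c2e-21
9 [0.663 0.188 0.108] [  3.  14. 123. 158.  18. -73.] dq8 c1e-19
12 [0.663 0.187 0.104] [  6.  15. 123. 184.  17. -93.] dq9 c9e-22
15 [0.663 0.186 0.099] [  10.   17.  121.  208.   19. -111.] dq7 c7e-22
16 [0.663 0.185 0.098] [  11.   17.  120.  215.   21. -116.] dq7 c3e-22
```

```bash
python3 -m crank '[{"offset":[-0.027,0.006,0.015],"delta_rot":[-0.281,0,0.162],"jaw":1},{"offset":[-0.027,0.006,0.015],"delta_rot":[-0.281,0,0.162],"jaw":1},{"offset":[-0.027,0.006,0.015],"delta_rot":[-0.281,0,0.162],"jaw":1},{"offset":[-0.027,0.006,0.015],"delta_rot":[-0.281,0,0.162],"jaw":1},{"offset":[-0.027,0.006,0.015],"delta_rot":[-0.281,0,0.162],"jaw":1},{"offset":[-0.027,0.006,0.015],"delta_rot":[-0.281,0,0.162],"jaw":1},{"offset":[-0.027,0.006,0.015],"delta_rot":[-0.281,0,0.162],"jaw":1},{"offset":[-0.027,0.006,0.015],"delta_rot":[-0.281,0,0.162],"jaw":1}]' >/dev/null
python3 -m crank '[{"offset":[-0.027,0.006,0.015],"delta_rot":[-0.281,0,0.162],"jaw":1},{"offset":[-0.027,0.006,0.015],"delta_rot":[-0.281,0,0.162],"jaw":1},{"offset":[-0.027,0.006,0.015],"delta_rot":[-0.281,0,0.162],"jaw":1},{"offset":[-0.027,0.006,0.015],"delta_rot":[-0.281,0,0.162],"jaw":1},{"offset":[-0.027,0.006,0.015],"delta_rot":[-0.281,0,0.162],"jaw":1},{"offset":[-0.027,0.006,0.015],"delta_rot":[-0.281,0,0.162],"jaw":1},{"offset":[-0.027,0.006,0.015],"delta_rot":[-0.281,0,0.162],"jaw":1},{"offset":[-0.027,0.006,0.015],"delta_rot":[-0.281,0,0.162],"jaw":1}]' >/dev/null
python3 - <<'E'
from kin import *
st();t=path(RpT,place_p(RpT,bT,DT,.004),8)
d=get_image("top");e=get_image("scene")
cv2.imwrite("pics/c6.png",np.hstack([cv2.resize(d["pixels"][170:230,195:275],None,fx=5,fy=5,interpolation=cv2.INTER_CUBIC),cv2.resize(e["pixels"][170:230,290:370],None,fx=5,fy=5,interpolation=cv2.INTER_CUBIC)]))
E
```

```text
31.3 p [0.6627 0.1856 0.0974] q [  10.7   17.2  120.4  215.1   20.2 -116.6] F [-0.3 -1.4 -1.4] gap 0.505 61.6
[[0.502, -0.046, 0.864], [-0.024, -0.999, -0.039], [0.864, -0.001, -0.503]]
n 8 offset [-0.066  0.     0.039] rot [-0.001  0.004 -0.001]
3 [0.663 0.186 0.086] [  11.   19.  120.  213.   22. -114.] dq1 c1e-29
6 [0.663 0.186 0.074] [  11.   21.  120.  211.   23. -112.] dq1 c5e-32
8 [0.663 0.185 0.067] [  11.   22.  120.  210.   24. -111.] dq1 c7e-18
```

View pics/c6.png

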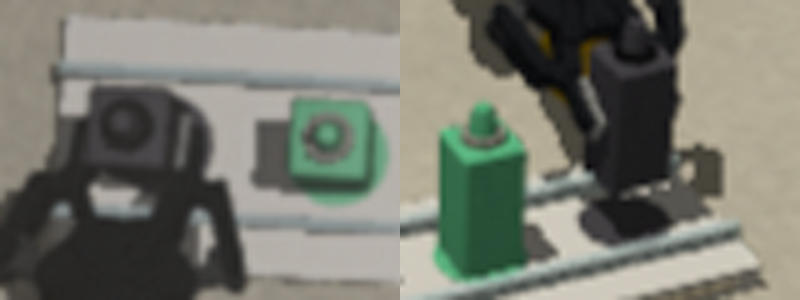

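```bash
python3 - <<'E'
from h import *
d=dict(np.load("pics/top0.npz"));print("cap",ray(d,(220,194),.169),"mint cap",ray(d,(260.2,196.6),.134))
E
python3 -m crank '[{"offset":[-0.066,0,0.039],"delta_rot":[0,0.004,0],"jaw":1},{"offset":[-0.066,0,0.039],"delta_rot":[0,0.004,0],"jaw":1},{"offset":[-0.066,0,0.039],"delta_rot":[0,0.004,0],"jaw":1},{"offset":[-0.066,0,0.039],"delta_rot":[0,0.004,0],"jaw":1},{"offset":[-0.066,0,0.039],"delta_rot":[0,0.004,0],"jaw":1},{"offset":[-0.066,0,0.039],"delta_rot":[0,0.004,0],"jaw":1},{"offset":[-0.066,0,0.039],"delta_rot":[0,0.004,0],"jaw":1}]'
python3 -m crank '[{"offset":[-0.034,0,0.02],"delta_rot":[0,0,0],"jaw":1},{"offset":[-0.034,0,0.02],"delta_rot":[0,0,0],"jaw":1},{"offset":[0,0,0],"delta_rot":[0,0,0],"jaw":1}]' | grep -E "posi|wrist"
```

```text
cap [0.64887942 0.18235595 0.169     ] mint cap [0.64627466 0.0803628  0.134     ]
clock: 32.28
position: [0.6646, 0.1856, 0.0724]
tcp_rot: [[0.496, -0.045, 0.867], [-0.024, -0.999, -0.038], [0.868, -0.002, -0.497]]
wrist_force: [-0.1, 0.6, -1.4]
finger_gap: 0.508
gripper_force: 61.6
position: [0.6645, 0.1856, 0.0686]
wrist_force: [0.2, 0.0, -2.0]
```

```bash
python3 -m crank '[{"offset":[-0.034,-0.02,0.02],"delta_rot":[0,0,0],"jaw":1},{"offset":[-0.017,0,0.01],"delta_rot":[0,0,0],"jaw":1},{"offset":[0,0,0],"delta_rot":[0,0,0],"jaw":1}]' | grep -E "posi|wrist"
python3 -m crank '[{"offset":[-0.017,0,0.01],"delta_rot":[0,0,0],"jaw":1},{"offset":[0,0,0],"delta_rot":[0,0,0],"jaw":1}]' | grep -E "posi|wrist"
python3 -m crank '[{"offset":[-0.017,0,0.01],"delta_rot":[0,0,0],"jaw":1},{"offset":[0,0,0],"delta_rot":[0,0,0],"jaw":1}]' | grep -E "posi|wrist"
python3 -m crank '[{"offset":[-0.017,0,0.01],"delta_rot":[0,0,0],"jaw":1},{"offset":[0,0,0],"delta_rot":[0,0,0],"jaw":1}]' | grep -E "posi|wrist"
```

```text
position: [0.6646, 0.1866, 0.0657]
wrist_force: [-0.0, -0.3, -1.9]
position: [0.6646, 0.1865, 0.0647]
wrist_force: [-0.5, -0.2, -1.2]
position: [0.6646, 0.1865, 0.0637]
wrist_force: [-0.1, -0.4, -1.5]
position: [0.6646, 0.1865, 0.0627]
wrist_force: [-0.6, 0.8, -1.9]
```

```bash
python3 -m crank '[{"offset":[-0.017,0,0.01],"delta_rot":[0,0,0],"jaw":1},{"offset":[0,0,0],"delta_rot":[0,0,0],"jaw":1}]' | grep -E "posi|wrist"
python3 -m crank '[{"offset":[-0.017,0,0.01],"delta_rot":[0,0,0],"jaw":1},{"offset":[0,0,0],"delta_rot":[0,0,0],"jaw":1}]' | grep -E "posi|wrist"
python3 - <<'E'
from h import *
d=get_image("top");e=get_image("scene")
cv2.imwrite("pics/c7.png",np.hstack([cv2.resize(d["pixels"][170:230,195:275],None,fx=5,fy=5,interpolation=cv2.INTER_CUBIC),cv2.resize(e["pixels"][170:230,290:370],None,fx=5,fy=5,interpolation=cv2.INTER_CUBIC)]))
E
```

```text
position: [0.6647, 0.1866, 0.0617]
wrist_force: [0.4, 0.7, -1.8]
position: [0.665, 0.1866, 0.0613]
wrist_force: [0.2, -0.6, -0.8]
```

View pics/c7.png

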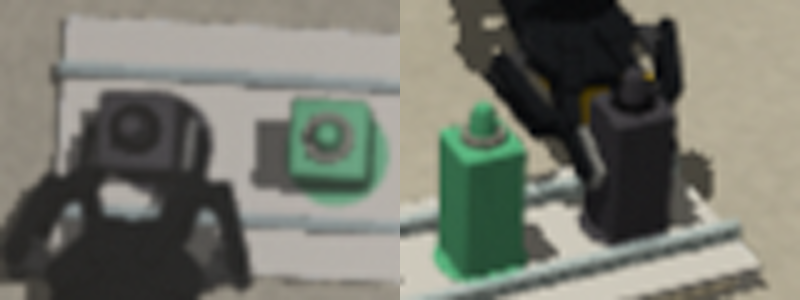

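Contact made: the force is rising and z is lagging. Next I'll press slightly, release and back away.

```bash
python3 -m crank '[{"offset":[-0.012,-0.02,0.007],"delta_rot":[0,0,0],"jaw":1},{"offset":[0,0,0],"delta_rot":[0,0,0],"jaw":1}]' | grep -E "posi|wrist"
python3 -m crank '[{"offset":[0,0,0],"delta_rot":[0,0,0],"jaw":0.2},{"offset":[0,0,0],"delta_rot":[0,0,0],"jaw":-0.4},{"offset":[0,0,0],"delta_rot":[0,0,0],"jaw":-1},{"offset":[0,0,0],"delta_rot":[0,0,0],"jaw":-1},{"offset":[0,0,0],"delta_rot":[0,0,0],"jaw":-1}]'
python3 - <<'E'
from kin import *
o=get_obs();R0=np.array(o["tcp_rot"]);s=path(R0,o["position"]-.13*R0[:,2]+[0,0,.03],10)
E
```

```text
position: [0.6656, 0.1874, 0.0613]
wrist_force: [-1.3, -2.2, 3.4]
clock: 35.25
position: [0.6646, 0.1876, 0.0599]
tcp_rot: [[0.497, -0.045, 0.867], [-0.024, -0.999, -0.038], [0.868, -0.001, -0.497]]
wrist_force: [-0.2, -0.4, -0.6]
finger_gap: 1.002
gripper_force: 0.0
n 10 offset [ 0.052 -0.    -0.29 ] rot [0. 0. 0.]
3 [0.631 0.189 0.088] [  12.   16.  124.  214.   23. -114.] dq3 c3e-25
6 [0.597 0.191 0.117] [  13.    8.  129.  221.   21. -121.] dq3 c8e-25
9 [0.563 0.192 0.145] [  15.   -1.  134.  233.   19. -133.] dq5 c2e-20
10 [0.552 0.193 0.155] [  16.   -4.  135.  238.   18. -138.] dq5 c7e-30
```

```bash
python3 -m crank '[{"offset":[0.052,0,-0.29],"delta_rot":[0,0,0],"jaw":-1},{"offset":[0.052,0,-0.29],"delta_rot":[0,0,0],"jaw":-1},{"offset":[0.052,0,-0.29],"delta_rot":[0,0,0],"jaw":-1},{"offset":[0.052,0,-0.29],"delta_rot":[0,0,0],"jaw":-1},{"offset":[0.052,0,-0.29],"delta_rot":[0,0,0],"jaw":-1},{"offset":[0.052,0,-0.29],"delta_rot":[0,0,0],"jaw":-1},{"offset":[0.052,0,-0.29],"delta_rot":[0,0,0],"jaw":-1},{"offset":[0.052,0,-0.29],"delta_rot":[0,0,0],"jaw":-1}]'
python3 - <<'E'
from h import *
d=get_image("top");e=get_image("scene")
cv2.imwrite("pics/c8.png",np.hstack([cv2.resize(d["pixels"][130:290,190:370],None,fx=2.2,fy=2.2,interpolation=cv2.INTER_CUBIC),cv2.resize(e["pixels"][150:310,180:360],None,fx=2.2,fy=2.2,interpolation=cv2.INTER_CUBIC)]))
E
```

```text
clock: 36.25
position: [0.5741, 0.1916, 0.1361]
tcp_rot: [[0.497, -0.045, 0.867], [-0.024, -0.999, -0.038], [0.868, -0.002, -0.497]]
wrist_force: [0.5, 0.5, 0.5]
finger_gap: 0.998
gripper_force: 0.0
```

View pics/c8.png

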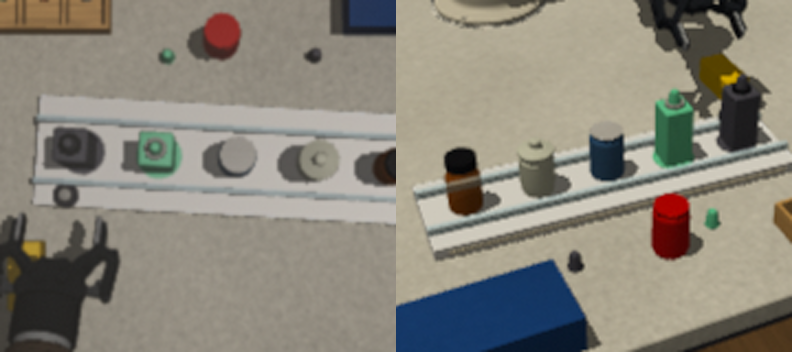

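Both bottles stand upright on their discs (crop 75,147 and 155,150). The neighbours are in place and the hand is clear.

```bash
python3 -c "
from workcell import *
print(sign_off())"
```

```text
the job is handed in; nothing more can be done
None
```

Both bottles stand upright, cap up, on the discs of their own colour (each within about 3 mm of centre by camera); the neighbours look undisturbed in the last pictures, and I handed the job in at about 36 s.

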